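Stow the bench tools in the shadow tray

ROBOT

A 6-joint arm with a two-finger parallel gripper is mounted at the origin on the work surface. World frame = base frame: x ahead of the robot, y to its left, z up, the work surface at z = 0. Lengths are in m, angles in degrees, forces in N, time in s.
With the tool pointing down it reaches from about 0.425 to 1.125 m from the base axis. Payload 14.9 kg.
Tool frame: the origin (TCP) lies midway between the tips of the shut fingers; the grasp point (between the pads) lies behind it (ctrl.grip_point_offset is the z of the grasp point in the tool frame, in m); z points along the fingers, y is the direction in which the jaws open and shut (so a half turn about z gives the same grasp; the last joint's range is limited). The gripper opens to 91 mm and grips with 3 to 60 N. Pads are 32 mm wide; open, the fingers measure 118 mm over their backs; the gripper's body (76 mm by 178 mm) begins 60 mm behind the grasp point.
Start: joints at [62.951, 21.709, 99.362, -0, 58.929, -1.908], TCP at [0.297, 0.634, 0.214] pointing down, gripper open.
Joint ranges: [-158.91, 158.91], [-42.39, 125.64], [0.06, 152.35], [-60.88, 240.88], [17.5, 164.5], [-176.32, 176.32]. Speed limits (degrees/s): [108.29, 108.29, 136.94, 180, 180, 180].

INTERFACE

Orientations are given as [roll, pitch, yaw] about the fixed x, y, z axes, in that order (R = Rz(yaw) Ry(pitch) Rx(roll)).
In Python, from cell import ctrl gives the robot as it stands.
- The arm moves only by the tool move_arm, never from a script. Its argument "steps" is a list of rows, each a list of 7 numbers: the shift along the tool's x, y, z in m, then the turn, a rotation vector about the tool's x, y, z in degrees, then the finger opening in m, from 0 to 0.0912. In form: [[x, y, z, rx, ry, rz, jaw], ...]. A call has exactly 10 rows; each row shifts and turns the pose as measured when the row begins, along the tool's axes as they then stand; what a row does not reach is not made up. A row lasts 1/8 s, in which the tool goes at most 62.5 mm and 10.7 degrees, less where a joint would pass 70% of its speed; a pose out of reach is approached as far as the arm can. A call with a gripper value outside its range is refused whole. The fingers move at their own pace and stop on an object; "force" is the grip in N (left out, the last holds). Time passes only in rows, so rows that do not move let the fingers close, or fill a call up. It gives the time, the measured TCP pose, the force and the opening at its end, in the units of the state.
- ctrl.observe(): the state, without advancing time (a new reading comes with each control period).
- ctrl.snapshot(name): name is "side" or "top" or "wrist"; returns (picture, depth): 420x560x3 uint8, red, green, blue; 420x560 float32, m along the optical axis (not along the pixel's ray), 0 where there is no reading.
- ctrl.camera_model(name): a dict with "K" (3x3 intrinsics, pixels), "cam_to_world" (4x4, takes a point from camera to world coordinates). Camera axes: x right, y down, z forward; pixel columns grow to the right and rows downward; lengths in m; the calibration is good to about 2 mm. The wrist camera is an equidistant fisheye: a pixel r from the principal point sees the ray r / f radians off the axis. A picture is of the moment at which its call begins: read the wrist's pose just before it. camera_model takes no time and is no camera call; for the wrist camera it gives the pose at the moment of the call.
- ctrl.sign_off(): hands the job in, once; it reports no verdict.
The state is a dict: "time": time; "joints": joint angles; "qvel": joint speeds; "joint_torque": joint torques, N m; "position": TCP position; "ee_rot": TCP orientation; "force": force on the tool from outside, world axes, zero at the start; "moment": the same for the moment, N m; "width": finger opening in m.
Only numpy, scipy, OpenCV 4.12 (cv2) and the standard library are available. Lean on these libraries where they do the work, as an engineer would, in place of code of your own. Each camera call takes 0.05 s, during which the arm holds its last target.

TASK

Put the bench tools away in the cut-out tray: swing the hold-down bar clear of the pockets, lay the scraper, the spanner and the caliper each flat and fully down in the pocket cut to its shape, then swing the bar all the way back over them and let go. Leave the multimeter, the solder spool and the screwdriver where they are.

Things in the scene. Friction and masses are not known exactly. Their poses are not given: they have to be found in the camera images.
- tray: Fixed black slab, three pockets cut to a light brown floor. Frame: x along the pockets, y across, z up; origin on the bench (tray height 0). Spans x -118 to 78, y -125 to 145 mm; top 14, pocket floors 6 mm above the bench. Each pocket is its tool's outline with 3.5 mm to spare all round: it takes only its own tool, one way round. Turned up to 0.2 rad.
- pocket_scraper (a point): Where the centre (point scraper_mid) of the scraper is when it lies fully down in its pocket (16 mm above the bench), at tray x -12, y +72. Axes as the tray: the blade points along +x.
- pocket_spanner (a point): Where the centre (point spanner_mid) of the spanner is when fully down in its pocket (16 mm above the bench), at tray x -12, y 0. Axes as the tray: the open jaw points along +x.
- pocket_caliper (a point): Where the centre (point caliper_mid) of the caliper is when fully down in its pocket (15 mm above the bench), at tray x -12, y -68. Axes as the tray: the jaw end points along +x and the long jaws along -y.
- scraper_mid (a point): Scraper, loose, flat on the bench: black handle 18 wide (y), 20 high, x -70 to +40 mm; flat steel blade 54 wide, 4 thick, x +36 to +70; between them a collar 26 wide, 8 high, to x +50. The point is in the handle, half-way up (10 mm above its underside), near the centre of mass: a good grip, across y. x points to the blade, z up. 0.06 to 0.13 kg.
- spanner_mid (a point): Spanner, loose, flat on the bench: black grip 18 wide (y), 20 high, x -52 to +34 mm; steel open jaw 40 wide, 8 thick, to x +73; steel ring 26 across, 8 thick, to x -78. The point is in the grip, half-way up (10 mm above its underside), near the centre of mass: a good grip, across y. x points to the open jaw, z up. 0.1 to 0.2 kg.
- caliper_mid (a point): Closed caliper, one rigid piece, loose, flat on the bench: black housing 26 wide (y), 18 high, x -30 to +30 mm; steel beam 16 wide, 5 thick, x -95 to +60; steel jaws 5 thick, x +30 to +60, reaching y -40 (long) and y +14 (short). The point is in the housing, half-way up (9 mm), near the centre of mass: a good grip, across y. x points to the jaw end, z up. 0.1 to 0.21 kg.
- hold_bar (a joint): Angle (rad) of the hold-down bar about its upright hinge. 0, a hard stop: shut, lying from the hinge along the tray's -y across all three pockets. Grows as the bar swings clockwise seen from above; at 1.57 it points along the tray's -x, beside the pockets and clear of them; end stop 2.1. Starts at 0 to 0.3, turns easily (about 0.05 N m), stays where it is left.
- bar_knob (a point): Upright black round knob on the bar, 16 mm across, 36 to 66 mm above the bench, to pinch or push; the point is its centre (51 mm up), 130 mm from the hinge axis. Bar: flat aluminium, 16 wide, 6 thick, underside 30 mm above the bench (4 mm over seated tools; a tool not in its pocket stops it), reaching 210 mm from the hinge axis.
- bar_hinge (a point): On the bar's hinge axis, at tray x +50, y +130 mm, 33 mm above the bench.
- multimeter: Bystander: grey hand multimeter lying on the bench, 180 x 85 x 36 mm; origin under its centre.
- spool: Bystander: grey reel of solder standing on the bench, 60 mm across, 46 mm high; origin under its centre.
- screwdriver: Bystander: screwdriver with a black handle lying on the bench, 170 mm long; origin under its middle.
There are look-alikes about, which are no part of the job. Leave any brown or turquoise look-alike of the part that bears scraper_mid alone.

How it is judged:
By the outcome, as a careful person would: the job done as asked, in the order asked, and still so for the second after the job is handed in, with the robot touching nothing.
It also fails if it takes over 72 s, if anything falls off the work surface, if the arm or the gripper's body presses on something with over 40 N, if the wrist force passes 120 N, or if a joint passes its speed limit or range.

## Working session

There is one attempt and no reset: what is moved stays moved. The work goes in short steps, Python scripts to look and compute and a tool call to move; the robot and the scene stay as the last step left them, time stands still between calls to the robot, and variables do not carry over. Pictures are saved under pics/ and viewed, and the job is handed in when it is done.

Besides the shell and the picture viewer there is one more tool, called as name(argument=value, ...), one argument or row to a line, values as JSON. move_arm: Moves the arm, as the interface text tells. Its arguments: {"type":"object","properties":{"steps":{"type":"array"},"force":{"type":"number"}},"required":["steps"]}

```bash
ls; mkdir -p pics; python3 - <<'E'
from cell import ctrl
import cv2,numpy as np
s=ctrl.observe();print(s);print(ctrl.grip_point_offset)
for n in("top","side"):
    m=ctrl.camera_model(n);print(n,m)
    p,d=ctrl.snapshot(n);cv2.imwrite(f"pics/{n}0.png",p[:,:,::-1]);np.savez(f"{n}0.npz",p=p,d=d,K=m["K"],T=m["cam_to_world"])
E
```

```text
pics
{'time': 0.0, 'joints': array([ 6.29502352e+01,  2.17377380e+01,  9.93945513e+01, -3.62729623e-04,
        5.89282851e+01, -1.90906237e+00]), 'qvel': array([ 0.03619457, -0.0761098 , -0.05898824, -0.00045349,  0.03668836,
        0.02811447]), 'joint_torque': array([ 1.35111313e-03, -7.63705444e+01, -4.34372842e+01,  6.51288894e-02,
        4.23441315e-02, -7.10879999e-05]), 'position': array([0.29723427, 0.63333679, 0.21330688]), 'ee_rot': array([-1.79939449e+02, -1.70761589e-03,  1.54859484e+02]), 'force': array([ 0.44284068, -0.29126982,  0.42130764]), 'moment': array([ 0.08821982,  0.0241064 , -0.00475387]), 'width': 0.09121150811644112}
-0.0188
top {'K': array([[410.25959731,   0.        , 280.51276091],
       [  0.        , 410.25959731, 209.45974569],
       [  0.        ,   0.        ,   1.        ]]), 'cam_to_world': array([[ 0.0168516 , -0.98608167,  0.16540545,  0.35107699],
       [-0.99973243, -0.01923904, -0.01284223, -0.10772467],
       [ 0.01584573, -0.16514479, -0.98614203,  1.12292157],
       [ 0.        ,  0.        ,  0.        ,  1.        ]])}
side {'K': array([[509.97361284,   0.        , 269.67024076],
       [  0.        , 509.97361284, 203.84360804],
       [  0.        ,   0.        ,   1.        ]]), 'cam_to_world': array([[ 0.92348131, -0.25219599,  0.28910111,  0.16634617],
       [-0.38361314, -0.61648841,  0.68759217, -0.99109819],
       [ 0.00481949, -0.7458815 , -0.66606122,  0.90987349],
       [ 0.        ,  0.        ,  0.        ,  1.        ]])}
```

View pics/top0.png

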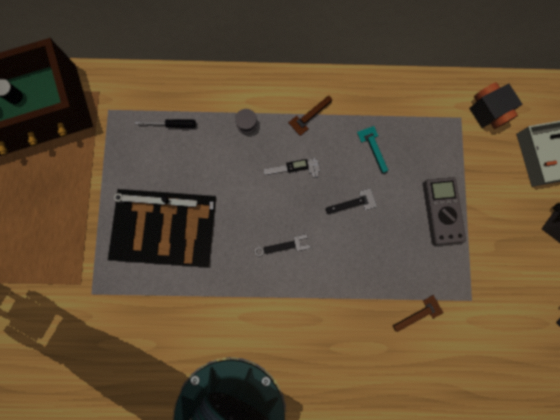

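View pics/side0.png

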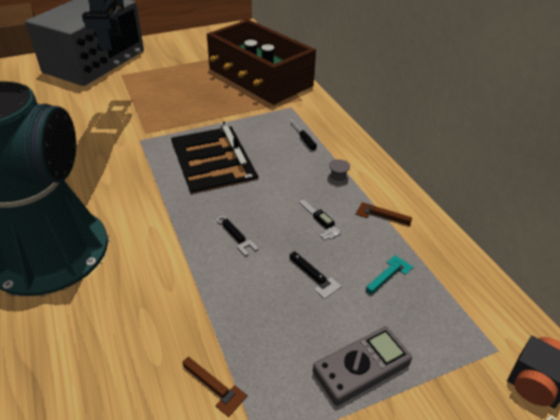

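```bash
cat > h.py <<'E'
import cv2,numpy as np
def ray(px,K,T):
    u=np.asarray(px,float).reshape(-1,2)
    d=np.c_[(u[:,0]-K[0,2])/K[0,0],(u[:,1]-K[1,2])/K[1,1],np.ones(len(u))]@T[:3,:3].T
    return T[:3,3],d
def fray(px,K,T):
    u=np.asarray(px,float).reshape(-1,2)
    x=(u[:,0]-K[0,2])/K[0,0];y=(u[:,1]-K[1,2])/K[1,1];r=np.hypot(x,y)+1e-12
    d=np.c_[np.sin(r)*x/r,np.sin(r)*y/r,np.cos(r)]@T[:3,:3].T
    return T[:3,3],d
def plane(px,K,T,z,f=ray):
    o,d=f(px,K,T);t=(z-o[2])/d[:,2];return o+d*t[:,None]
E
python3 - <<'E'
from h import *
from cell import ctrl
a=np.load("top0.npz");p=a["p"][:,:,::-1]
cv2.imwrite("pics/z1.png",cv2.resize(p[170:280,95:235],None,fx=5.5,fy=5.4,interpolation=3))
cv2.imwrite("pics/z2.png",cv2.resize(p[110:265,235:400],None,fx=4.5,fy=3.8,interpolation=3))
m=ctrl.camera_model("wrist");print(m)
w,d=ctrl.snapshot("wrist");cv2.imwrite("pics/w0.png",w[:,:,::-1])
E
```

```text
{'K': array([[325.1922621 ,   0.        , 276.55656255],
       [  0.        , 325.1922621 , 208.65431413],
       [  0.        ,   0.        ,   1.        ]]), 'cam_to_world': array([[ 4.24450989e-01,  8.77089227e-01,  2.24846272e-01,
         2.34256702e-01],
       [ 9.05450768e-01, -4.11296922e-01, -1.04851078e-01,
         6.62458081e-01],
       [ 5.14828267e-04,  2.48091373e-01, -9.68736499e-01,
         3.83455339e-01],
       [ 0.00000000e+00,  0.00000000e+00,  0.00000000e+00,
         1.00000000e+00]])}
```

View pics/z1.png

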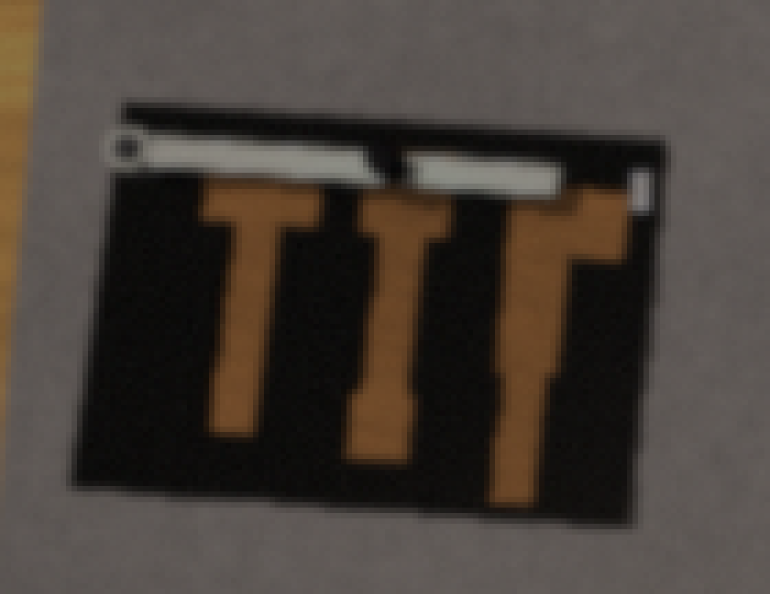

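View pics/z2.png

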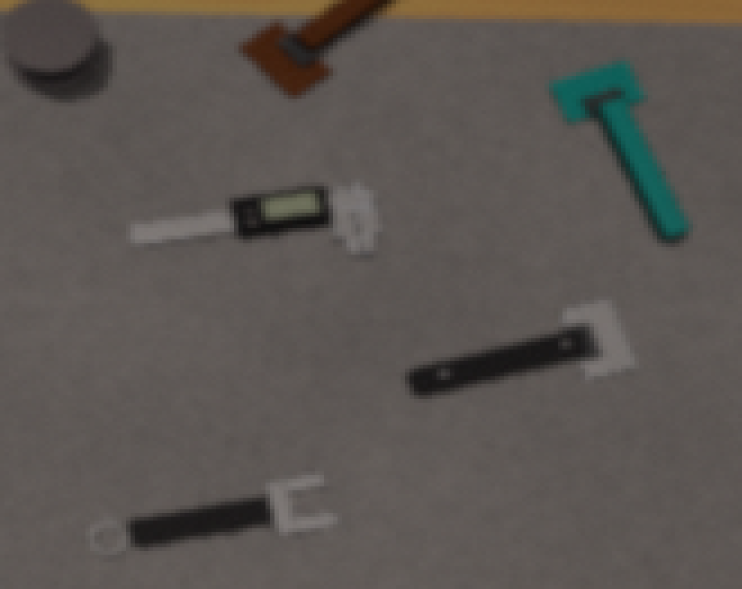

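View pics/w0.png

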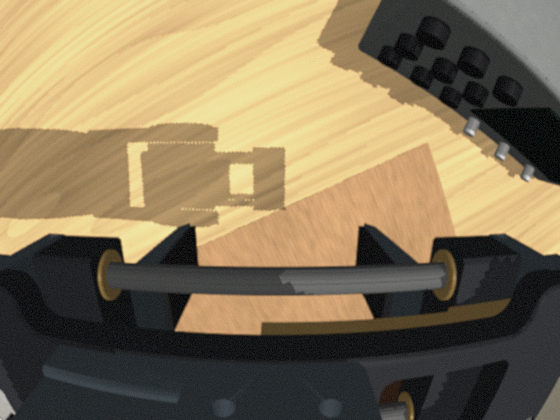

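```bash
python3 - <<'E'
from h import *
a=np.load("top0.npz");p=a["p"];K,T,d=a["K"],a["T"],a["d"]
g=p.max(2).astype(int)
def comps(m,z,off):
    n,l,st,c=cv2.connectedComponentsWithStats(m.astype(np.uint8))
    for i in range(1,n):
        if st[i,4]<60: continue
        ys,xs=np.where(l==i);q=plane(np.c_[xs,ys]+off,K,T,z)[:,:2].astype(np.float32)
        r=cv2.minAreaRect(q);print(st[i],np.round(q.mean(0),4),"rect",np.round(r[0],4),np.round(r[1],4),round(r[2],1), "depthz",)
# tools
sub=g[110:265,235:400]
comps(sub<45,0.019,[235,110])
print('tray')
# tray corners approx from zoom: pixel=95+u/5.5,170+v/5.4
c=np.array([[122,102],[665,140],[632,527],[70,488]])/[5.5,5.4]+[95,170]-.5
q=plane(c,K,T,.014)[:,:2];print(q, np.linalg.norm(np.diff(q,axis=0,append=q[:1]),axis=1))
e=q[1]-q[2];print(np.degrees(np.arctan2(*e[::-1])));e=q[0]-q[3];print(np.degrees(np.arctan2(*e[::-1])));e=q[0]-q[1];print(np.degrees(np.arctan2(*e[::-1]))-90)
k=np.array([[385,165]])/[5.5,5.4]+[95,170]-.5
print("knob",plane(k,K,T,.06), "hinge",plane(np.array([[126,148]])/[5.5,5.4]+[95,170]-.5,K,T,.036))
E
```

```text
[63  0 23 17 69] [ 0.7941 -0.19  ] rect [ 0.8067 -0.1969] [0.0224 0.0725] 47.2 depthz
[ 5 13 17 12 86] [ 0.7625 -0.0311] rect [ 0.7625 -0.0309] [0.0231 0.0483] 22.9 depthz
[ 52  52  21  11 102] [ 0.6554 -0.1599] rect [ 0.6604 -0.166 ] [0.0277 0.0554] 10.9 depthz
[ 91  87  40  17 251] [ 0.5519 -0.3004] rect [ 0.5519 -0.3002] [0.0183 0.1115] 17.9 depthz
[ 29 132  31  11 186] [ 0.4337 -0.1197] rect [ 0.4337 -0.1199] [0.0169 0.0811] 13.1 depthz
tray
[[0.58697475 0.32883271]
 [0.57270435 0.05749818]
 [0.37733062 0.06508837]
 [0.39171003 0.3378251 ]] [0.27170954 0.19552111 0.27311553 0.19547168]
-2.2247977324825805
-2.6367398452102435
-3.010606311356881
knob [[0.54844857 0.18341738 0.06      ]] hinge [[0.55899258 0.31630735 0.036     ]]
```

```bash
cat > plan.py <<'E'
import sys,numpy as np
from scipy.spatial.transform import Rotation as R
from cell import ctrl
def wrap(a): return (a+180)%360-180
def plan(way,jaw,n=10,settle=1):
    """way: list of (pos,yaw,nrows)"""
    s=ctrl.observe();p=np.array(s["position"]);r=R.from_euler("xyz",s["ee_rot"],degrees=True)
    rows=[]
    for pos,yaw,k in way:
        t=R.from_euler("xyz",[180,0,yaw],degrees=True);pos=np.array(pos)
        rv=(r.inv()*t).as_rotvec(degrees=True);p0=p.copy();r0=r
        for i in range(k):
            a=(i+1)/k
            pn=p0+(pos-p0)*a;rn=r0*R.from_rotvec(rv*a,degrees=True)
            d=r.inv().apply(pn-p);w=(r.inv()*rn).as_rotvec(degrees=True)
            rows.append([round(float(x),4) for x in d]+[round(float(x),1) for x in w]+[jaw]);p,r=pn,rn
    while len(rows)<n: rows.append([0,0,0,0,0,0,jaw])
    print(s["time"],np.round(s["position"],4),np.round(s["ee_rot"],2),np.round(s["force"],1),round(s["width"],4))
    print(str(rows).replace("-0.0,","0,").replace(" 0.0,"," 0,").replace("[0.0,","[0,"))
E
python3 - <<'E'
from plan import *
plan([([.548,.183,.25],177.3,9)],.06)
E
```

```text
0.15 [0.2973 0.6334 0.2134] [-179.95   -0.    154.86] [-0.5  0.3  1.1] 0.0911
[[-0.0465, -0.0335, -0.004, 0, 0, -2.5, 0.06], [-0.045, -0.0355, -0.004, 0, 0, -2.5, 0.06], [-0.0434, -0.0374, -0.004, 0, 0, -2.5, 0.06], [-0.0417, -0.0392, -0.004, 0, 0, -2.5, 0.06], [-0.04, -0.041, -0.004, 0, 0, -2.5, 0.06], [-0.0382, -0.0427, -0.004, 0, 0, -2.5, 0.06], [-0.0363, -0.0443, -0.0041, 0, 0, -2.5, 0.06], [-0.0343, -0.0459, -0.0041, 0, 0, -2.5, 0.06], [-0.0323, -0.0473, -0.0041, 0, 0, -2.5, 0.06], [0, 0, 0, 0, 0, 0, 0.06]]
```

move_arm(
  steps=[
    [-0.0465,-0.0335,-0.004,0,0,-2.5,0.06],
    [-0.045,-0.0355,-0.004,0,0,-2.5,0.06],
    [-0.0434,-0.0374,-0.004,0,0,-2.5,0.06],
    [-0.0417,-0.0392,-0.004,0,0,-2.5,0.06],
    [-0.04,-0.041,-0.004,0,0,-2.5,0.06],
    [-0.0382,-0.0427,-0.004,0,0,-2.5,0.06],
    [-0.0363,-0.0443,-0.0041,0,0,-2.5,0.06],
    [-0.0343,-0.0459,-0.0041,0,0,-2.5,0.06],
    [-0.0323,-0.0473,-0.0041,0,0,-2.5,0.06],
    [0,0,0,0,0,0,0.06],
  ],
  force=20,
)

```text
time: 1.4
position: [0.5574, 0.1704, 0.2501]
ee_rot: [-179.9, -0.0, 178.2]
force: [-0.6, 0.6, -1.4]
width: 0.06
```

```bash
cat > snap.py <<'E'
from h import *
from cell import ctrl
def snap(name,cam="wrist",crop=None,f=1):
    m=ctrl.camera_model(cam);s=ctrl.observe();p,d=ctrl.snapshot(cam)
    np.savez(name+".npz",p=p,d=d,K=m["K"],T=m["cam_to_world"])
    im=p[:,:,::-1]
    if crop: x0,y0,x1,y1=crop;im=cv2.resize(im[y0:y1,x0:x1],None,fx=f,fy=f,interpolation=3)
    cv2.imwrite(f"pics/{name}.png",im)
    print(round(s["time"],2),np.round(s["position"],4),np.round(s["ee_rot"],2),np.round(s["force"],1),np.round(s["width"],4))
E
python3 -c "
from snap import *
snap('w1')"
```

```text
1.4 [0.5574 0.1704 0.2501] [-1.7991e+02 -1.0000e-02  1.7822e+02] [-0.6  0.6 -1.4] 0.06
```

View pics/w1.png

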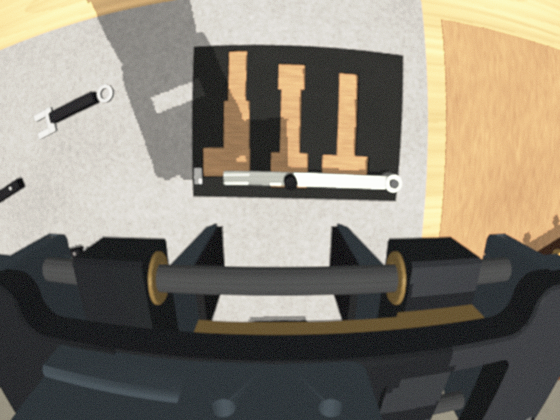

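```bash
python3 - <<'E'
from h import *
a=np.load("w1.npz");p=a["p"];K,T=a["K"],a["T"]
pts=dict(brun=(193,46.5),c2=(403.5,57),c3=(397,201),c4=(193.5,196))
im=p[:,:,::-1]
cv2.imwrite("pics/w1z.png",cv2.resize(im[35:215,180:420],None,fx=3.3,fy=3.3,interpolation=2))
# edges: threshold black <40, contour, undistort to plane z=.014 then minAreaRect of hull
m=(p.max(2)<45).astype(np.uint8);m[212:]=0
m=cv2.morphologyEx(m,cv2.MORPH_CLOSE,np.ones((3,3)))
n,l,st,c=cv2.connectedComponentsWithStats(m)
for i in range(1,n):
    if st[i,4]<3000 or st[i,0]<100: continue
    print(st[i]);ys,xs=np.where(l==i);hull=cv2.convexHull(np.c_[xs,ys].astype(np.float32))[:,0]
    q=plane(hull,K,T,.014,fray)[:,:2].astype(np.float32);r=cv2.minAreaRect(q);print(r);print(cv2.boxPoints(r))
E
```

```text
(no output)
```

View pics/w1z.png

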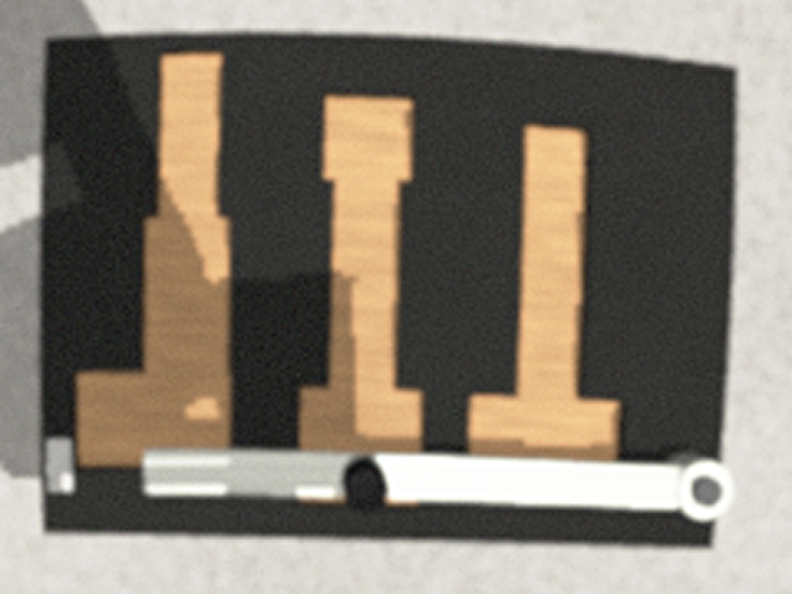

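```bash
cat > tray.py <<'E'
from h import *
from scipy.optimize import least_squares
def fit(obs,X,z,K,T,f):
    q=plane(obs,K,T,z,f)[:,:2]
    A=np.array(X,float)/1000;a0=A-A.mean(0);b0=q-q.mean(0)
    th=np.arctan2((a0[:,0]*b0[:,1]-a0[:,1]*b0[:,0]).sum(),(a0*b0).sum())
    R=np.array([[np.cos(th),-np.sin(th)],[np.sin(th),np.cos(th)]])
    o=q.mean(0)-R@A.mean(0)
    return o,np.degrees(th),(q-(A@R.T+o))*1000
E
python3 - <<'E'
from tray import *
a=np.load("w1.npz");K,T=a["K"],a["T"]
z=lambda L:np.array(L)/3.3+[180,35]-.35
C=z([(47,40),(736,68),(712,546),(45,532)])
o,th,r=fit(C,[(-118,-125),(-118,145),(78,145),(78,-125)],.014,K,T,fray);print(o,th,r)
b=np.load("top0.npz")
c=np.array([[122,102],[665,140],[632,527],[70,488]])/[5.5,5.4]+[95,170]-.5
print(fit(c,[(78,145),(78,-125),(-118,-125),(-118,145)],.014,b["K"],b["T"],ray))
print("knob",plane(z([(364,482)]),K,T,.066,fray),"hinge",plane(z([(707,490)]),K,T,.036,fray))
R=np.array([[np.cos(np.radians(th)),-np.sin(np.radians(th))],[np.sin(np.radians(th)),np.cos(np.radians(th))]])
for P in [(50,130),(-12,72),(-12,0),(-12,-68)]:print(P,o+R@np.array(P)/1000)
E
```

```text
[0.50090824 0.18873499] -2.951386065398933 [[ 1.23192405  1.00916199]
 [ 0.98585227 -0.85487323]
 [-1.27579355 -0.98649226]
 [-0.94198277  0.8322035 ]]
(array([0.5016648 , 0.18634113]), np.float64(-2.814426934432341), array([[ 0.28435284,  1.49638158],
       [-0.72871235, -0.16382206],
       [-0.33885247, -2.19748419],
       [ 0.78321199,  0.86492467]]))
knob [[0.54726786 0.18504916 0.066     ]] hinge [[0.55783767 0.31687948 0.036     ]]
(50, 130) [0.55753544 0.31598812]
(-12, 72) [0.49263134 0.26125735]
(-12, 0) [0.48892416 0.18935285]
(-12, -68) [0.48542293 0.12144305]
```

```bash
python3 - <<'E'
from plan import *
plan([([.5473,.185,.10],177,4),([.5473,.185,.05],177,3)],.05)
E
```

```text
1.45 [0.5565 0.1717 0.2498] [-1.7992e+02 -4.0000e-02  1.7825e+02] [-0.1  0.3 -0.4] 0.0599
[[0.0024, 0.0033, 0.0375, 0, 0, 0.3, 0.05], [0.0024, 0.0033, 0.0375, 0, 0, 0.3, 0.05], [0.0024, 0.0033, 0.0375, 0, 0, 0.3, 0.05], [0.0024, 0.0032, 0.0375, 0, 0, 0.3, 0.05], [0, 0, 0.0167, 0, 0, 0, 0.05], [0, 0, 0.0167, 0, 0, 0, 0.05], [0, 0, 0.0167, 0, 0, 0, 0.05], [0, 0, 0, 0, 0, 0, 0.05], [0, 0, 0, 0, 0, 0, 0.05], [0, 0, 0, 0, 0, 0, 0.05]]
```

move_arm(
  steps=[
    [0.0024,0.0033,0.0375,0,0,0.3,0.05],
    [0.0024,0.0033,0.0375,0,0,0.3,0.05],
    [0.0024,0.0033,0.0375,0,0,0.3,0.05],
    [0.0024,0.0032,0.0375,0,0,0.3,0.05],
    [0,0,0.0167,0,0,0,0.05],
    [0,0,0.0167,0,0,0,0.05],
    [0,0,0.0167,0,0,0,0.05],
    [0,0,0,0,0,0,0.05],
    [0,0,0,0,0,0,0.05],
    [0,0,0,0,0,0,0.05],
  ],
)

```text
time: 2.7
position: [0.5463, 0.1915, 0.046]
ee_rot: [180.0, 0.2, 177.2]
force: [0.1, -1.2, -0.6]
width: 0.0499
```

```bash
python3 - <<'E'
from snap import *
snap('w2')
from plan import *
plan([([.5473,.185,.045],177,1)],.0)
E
```

```text
2.7 [0.5463 0.1915 0.046 ] [179.96   0.18 177.2 ] [ 0.1 -1.2 -0.6] 0.0499
2.75 [0.5464 0.1916 0.0461] [179.96   0.19 177.2 ] [-0.1  1.4  0.2] 0.05
[[-0.0013, -0.0065, 0.0011, 0, 0.2, 0.2, 0.0], [0, 0, 0, 0, 0, 0, 0.0], [0, 0, 0, 0, 0, 0, 0.0], [0, 0, 0, 0, 0, 0, 0.0], [0, 0, 0, 0, 0, 0, 0.0], [0, 0, 0, 0, 0, 0, 0.0], [0, 0, 0, 0, 0, 0, 0.0], [0, 0, 0, 0, 0, 0, 0.0], [0, 0, 0, 0, 0, 0, 0.0], [0, 0, 0, 0, 0, 0, 0.0]]
```

View pics/w2.png

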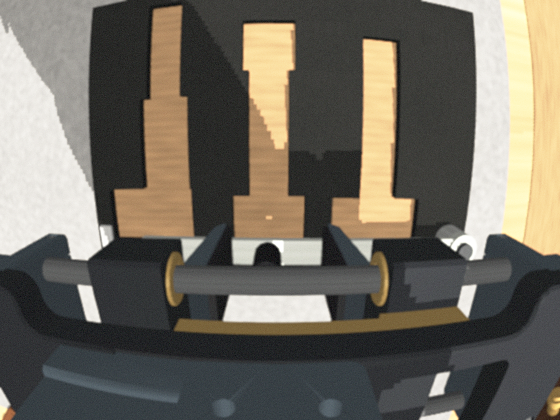

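move_arm(
  steps=[
    [-0.0007,-0.0033,0.0005,0,0.1,0.1,0.04],
    [-0.0007,-0.0033,0.0005,0,0.1,0.1,0.03],
    [0,0,0,0,0,0,0.02],
    [0,0,0,0,0,0,0.012],
    [0,0,0,0,0,0,0.012],
    [0,0,0,0,0,0,0.012],
    [0,0,0,0,0,0,0.012],
    [0,0,0,0,0,0,0.012],
    [0,0,0,0,0,0,0.012],
    [0,0,0,0,0,0,0.012],
  ],
  force=12,
)

```text
time: 4.0
position: [0.5485, 0.186, 0.0459]
ee_rot: [179.8, 0.1, 176.9]
force: [0.4, 1.8, -1.3]
width: 0.0154
```

```bash
python3 - <<'E'
from plan import *
H=np.array([.5576,.3164]); s=ctrl.observe()
p=np.array(s["position"][:2]);v=p-H;r=np.hypot(*v);a0=np.arctan2(v[1],v[0]);print(r,np.degrees(a0))
# bar angle = tray -y dir minus current, cw
print("bar angle",np.radians(-90-2.95)-a0)
end=np.radians(-90-2.95)-1.72
N=10
way=[]
for i in range(1,N+1):
    a=a0+(end-a0)*i/N
    way.append(([H[0]+.131*np.cos(a),H[1]+.131*np.sin(a),.045],177,1))
plan(way,.012)
E
```

```text
0.13074816911868142 -93.9749636708981
bar angle 0.017888990770499325
4.0 [0.5485 0.186  0.0459] [1.7978e+02 1.3000e-01 1.7691e+02] [ 0.4  1.8 -1.3] 0.0154
[[0.0222, 0.002, 0.0009, 0.2, 0.1, -0.1, 0.012], [0.0214, 0.006, 0, 0, 0, 0, 0.012], [0.0201, 0.0095, 0, 0, 0, 0, 0.012], [0.0182, 0.0128, 0, 0, 0, 0, 0.012], [0.0158, 0.0157, 0, 0, 0, 0, 0.012], [0.0129, 0.0182, 0, 0, 0, 0, 0.012], [0.0096, 0.0201, 0, 0, 0, 0, 0.012], [0.0061, 0.0214, 0, 0, 0, 0, 0.012], [0.0024, 0.0221, 0, 0, 0, 0, 0.012], [-0.0014, 0.0222, 0, 0, 0, 0, 0.012]]
```

move_arm(
  steps=[
    [0.014,0.001,0.0005,0.2,0.1,0,0.012],
    [0.014,0.002,0,0,0,0,0.012],
    [0.0138,0.004,0,0,0,0,0.012],
    [0.0133,0.0054,0,0,0,0,0.012],
    [0.0127,0.0068,0,0,0,0,0.012],
    [0.0119,0.0081,0,0,0,0,0.012],
    [0.011,0.0093,0,0,0,0,0.012],
    [0,0,0,0,0,0,0.012],
    [0,0,0,0,0,0,0.012],
    [0,0,0,0,0,0,0.012],
  ],
)

```text
time: 5.25
position: [0.4542, 0.2278, 0.0458]
ee_rot: [-179.9, -0.1, 176.9]
force: [-2.1, -1.7, 2.9]
width: 0.0157
```

```bash
cat > arc.py <<'E'
from plan import *
def arc(end,N,r=.131,z=.045,jaw=.012):
    H=np.array([.5576,.3164]); s=ctrl.observe()
    p=np.array(s["position"][:2]);v=p-H;a0=np.arctan2(v[1],v[0])
    if a0>0:a0-=2*np.pi
    b=np.radians(-90-2.95)
    print("r",np.hypot(*v),"bar",b-a0)
    way=[]
    for i in range(1,N+1):
        a=a0+(b-end-a0)*i/N
        way.append(([H[0]+r*np.cos(a),H[1]+r*np.sin(a),z],177,1))
    plan(way,jaw)
E
python3 -c "
from arc import *
arc(1.72,7)"
```

```text
r 0.13616026666759495 bar 0.8106407587831275
5.25 [0.4542 0.2278 0.0458] [-1.7985e+02 -8.0000e-02  1.7690e+02] [-2.1 -1.7  2.9] 0.0157
[[0.0072, 0.0166, 0.0007, -0.1, -0.1, -0.1, 0.012], [0.0091, 0.0144, 0, 0, 0, 0, 0.012], [0.0072, 0.0154, 0, 0, 0, 0, 0.012], [0.0051, 0.0162, 0, 0, 0, 0, 0.012], [0.003, 0.0167, 0, 0, 0, 0, 0.012], [0.0008, 0.017, 0, 0, 0, 0, 0.012], [-0.0014, 0.0169, 0, 0, 0, 0, 0.012], [0, 0, 0, 0, 0, 0, 0.012], [0, 0, 0, 0, 0, 0, 0.012], [0, 0, 0, 0, 0, 0, 0.012]]
```

move_arm(
  steps=[
    [0.0072,0.0166,0.0007,-0.1,-0.1,-0.1,0.012],
    [0.0091,0.0144,0,0,0,0,0.012],
    [0.0072,0.0154,0,0,0,0,0.012],
    [0.0051,0.0162,0,0,0,0,0.012],
    [0.003,0.0167,0,0,0,0,0.012],
    [0.0008,0.017,0,0,0,0,0.012],
    [-0.0014,0.0169,0,0,0,0,0.012],
    [0,0,0,0,0,0,0.012],
    [0,0,0,0,0,0,0.012],
    [0,0,0,0,0,0,0.012],
  ],
)

```text
time: 6.5
position: [0.4262, 0.3453, 0.0432]
ee_rot: [-179.7, -0.4, 176.9]
force: [-3.8, 0.7, 3.6]
width: 0.0157
```

```bash
python3 -c "
from arc import *
arc(1.72,7)
from snap import *
snap('t1','top',(60,90,400,280),2.3)"
```

```text
r 0.1345704448196907 bar 1.735947385340695
6.5 [0.4262 0.3453 0.0432] [-179.7    -0.45  176.86] [-3.8  0.7  3.6] 0.0157
[[-0.0035, -0.0009, -0.0018, -0.3, -0.4, -0.1, 0.012], [0, -0.0003, 0, 0, 0, 0, 0.012], [0, -0.0003, 0, 0, 0, 0, 0.012], [0, -0.0003, 0, 0, 0, 0, 0.012], [0, -0.0003, 0, 0, 0, 0, 0.012], [0, -0.0003, 0, 0, 0, 0, 0.012], [0, -0.0003, 0, 0, 0, 0, 0.012], [0, 0, 0, 0, 0, 0, 0.012], [0, 0, 0, 0, 0, 0, 0.012], [0, 0, 0, 0, 0, 0, 0.012]]
6.5 [0.4262 0.3453 0.0432] [-179.7    -0.45  176.86] [-3.8  0.7  3.6] 0.0157
```

View pics/t1.png

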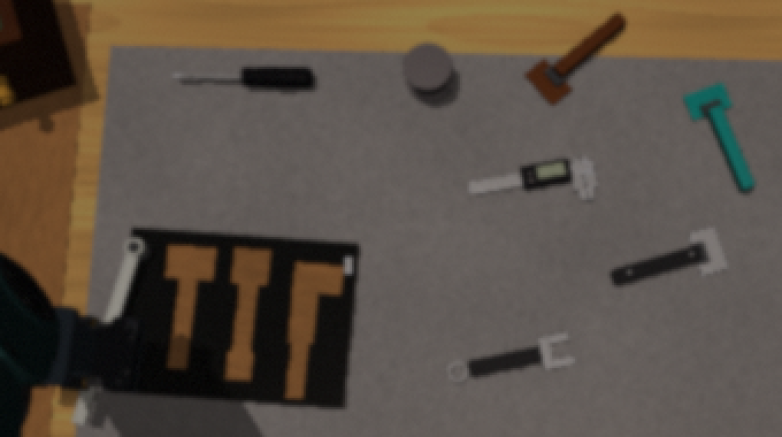

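move_arm(
  steps=[
    [0,0,0,0,0,0,0.04],
    [0,0,0,0,0,0,0.045],
    [0,0,-0.01,0,0,0,0.045],
    [0,0,-0.03,0,0,0,0.045],
    [0,0,-0.05,0,0,0,0.045],
    [0,0,-0.04,0,0,0,0.045],
    [0,-0.03,-0.02,0,0,5,0.045],
    [0,-0.05,0,0,0,8,0.045],
    [0,-0.05,0,0,0,8,0.045],
    [0,-0.03,0,0,0,3,0.045],
  ],
)

```text
time: 7.8
position: [0.3932, 0.1881, 0.2042]
ee_rot: [-179.9, 0.0, 152.2]
force: [1.1, -0.6, -0.9]
width: 0.0447
```

```bash
python3 -c "
from plan import *
plan([([.555,-.28,.21],107,10)],.045)"
```

```text
7.8 [0.3932 0.1881 0.2042] [-1.7985e+02  2.0000e-02  1.5221e+02] [ 1.1 -0.6 -0.9] 0.0447
[[-0.0361, -0.0339, -0.0005, 0, 0, 4.5, 0.045], [-0.0387, -0.0309, -0.0005, 0, 0, 4.5, 0.045], [-0.041, -0.0278, -0.0005, 0, 0, 4.5, 0.045], [-0.0431, -0.0245, -0.0005, 0, 0, 4.5, 0.045], [-0.0449, -0.021, -0.0005, 0, 0, 4.5, 0.045], [-0.0464, -0.0174, -0.0005, 0, 0, 4.5, 0.045], [-0.0476, -0.0137, -0.0005, 0, 0, 4.5, 0.045], [-0.0485, -0.0099, -0.0006, 0, 0, 4.5, 0.045], [-0.0492, -0.006, -0.0006, 0, 0, 4.5, 0.045], [-0.0495, -0.0021, -0.0006, 0, 0, 4.5, 0.045]]
```

move_arm(
  steps=[
    [-0.0361,-0.0339,-0.0005,0,0,4.5,0.045],
    [-0.0387,-0.0309,-0.0005,0,0,4.5,0.045],
    [-0.041,-0.0278,-0.0005,0,0,4.5,0.045],
    [-0.0431,-0.0245,-0.0005,0,0,4.5,0.045],
    [-0.0449,-0.021,-0.0005,0,0,4.5,0.045],
    [-0.0464,-0.0174,-0.0005,0,0,4.5,0.045],
    [-0.0476,-0.0137,-0.0005,0,0,4.5,0.045],
    [-0.0485,-0.0099,-0.0006,0,0,4.5,0.045],
    [-0.045,-0.006,-0.0006,0,0,4.5,0.045],
    [-0.03,-0.0021,-0.0006,0,0,4.5,0.045],
  ],
)

```text
time: 9.05
position: [0.5447, -0.2764, 0.2198]
ee_rot: [179.5, 0.4, 105.7]
force: [0.3, 0.4, 1.0]
width: 0.0454
```

```bash
python3 -c "
from snap import *
snap('w3')"
```

```text
9.05 [ 0.5447 -0.2764  0.2198] [179.51   0.4  105.71] [0.3 0.4 1. ] 0.0454
```

View pics/w3.png

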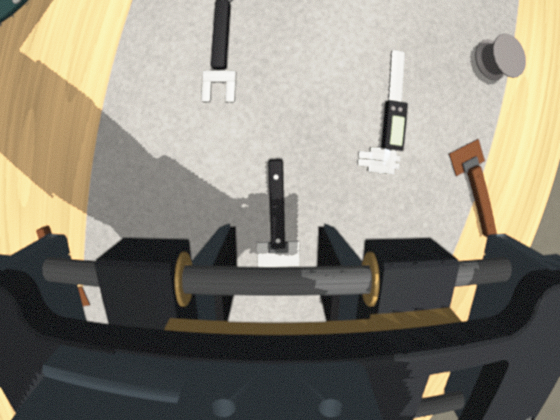

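```bash
python3 - <<'E'
from h import *
a=np.load("w3.npz");p=a["p"];K,T=a["K"],a["T"];g=p.max(2)
im=p[:,:,::-1]
cv2.imwrite("pics/w3z.png",cv2.resize(im[150:275,230:330],None,fx=5,fy=4.8,interpolation=2))
cv2.imwrite("pics/w3y.png",cv2.resize(im[0:180,195:425],None,fx=3.4,fy=3.3,interpolation=2))
for nm,(x0,y0,x1,y1),z in [("scr",(262,150,295,249),.018),("span",(200,0,245,70),.018),("cal",(380,95,412,155),.016)]:
    m=(g[y0:y1,x0:x1]<60).astype(np.uint8);m=cv2.morphologyEx(m,cv2.MORPH_CLOSE,np.ones((7,7)))
    n,l,st,c=cv2.connectedComponentsWithStats(m);i=1+st[1:,4].argmax();ys,xs=np.where(l==i)
    q=plane(np.c_[xs+x0,ys+y0],K,T,z,fray)[:,:2].astype(np.float32);r=cv2.minAreaRect(q);print(nm,st[i],r);print(cv2.boxPoints(r))
E
```

```text
scr [   7    9   18   90 1173] ((0.5539217591285706, -0.2975701093673706), (0.019621487706899643, 0.10872115939855576), 16.31032371520996)
[[ 0.52923924 -0.24815252]
 [ 0.55977243 -0.35249817]
 [ 0.5786043  -0.3469877 ]
 [ 0.5480711  -0.24264205]]
span [  12    0   18   70 1008] ((0.4361056983470917, -0.12013963609933853), (0.01702938601374626, 0.08646837621927261), 12.80303955078125)
[[ 0.418222   -0.07986721]
 [ 0.4373834  -0.16418578]
 [ 0.4539894  -0.16041206]
 [ 0.43482798 -0.07609349]]
cal [  0   6  27  49 583] ((0.6584964394569397, -0.16678978502750397), (0.030931036919355392, 0.056633006781339645), 10.429047584533691)
[[ 0.63816065 -0.14174062]
 [ 0.64841217 -0.19743803]
 [ 0.67883223 -0.19183895]
 [ 0.6685807  -0.13614154]]
```

View pics/w3z.png

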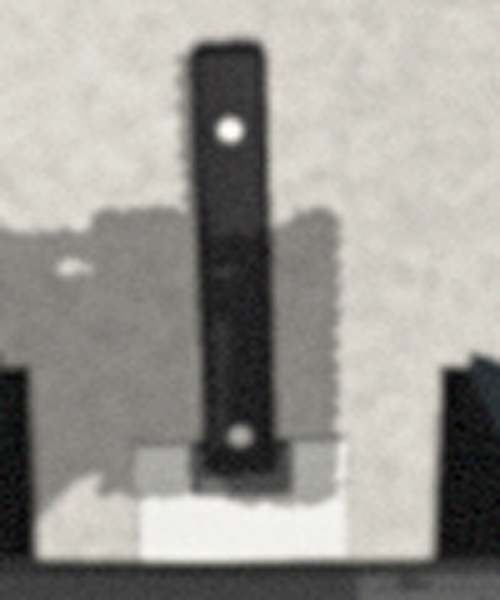

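View pics/w3y.png

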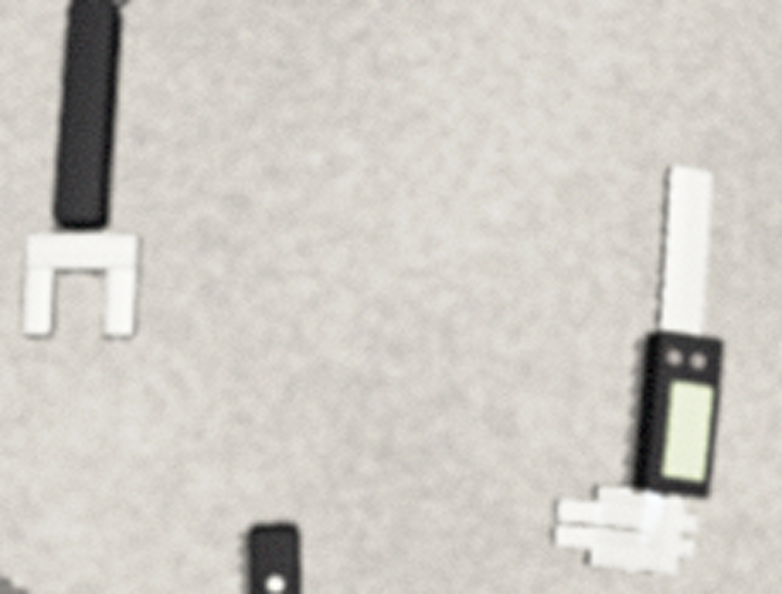

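```bash
python3 - <<'E'
from h import *
a=np.load("w3.npz");K,T=a["K"],a["T"]
z=lambda x,y:np.array([[x/5+230-.4,y/4.8+150-.4]])
u=np.array([.281,-.960]);n=np.array([.96,.281])
for nm,pt,zz,xi in [("end",(229,42),.018,-70),("bladeback L",(160,440),.004,36),("bladeback R",(320,438),.004,36),("collar front",(245,492),.008,50),("handle front",(240,470),.02,40)]:
    q=plane(z(*pt),K,T,zz,fray)[0,:2];m=q-u*xi/1000
    print(nm,q,"mid along",m@u,"lat",m@n)
t=np.load("top0.npz");q=np.array([.5519,-.3002])+u*.015;print("top",q,q@u,q@n)
# top: blade corners in z2 zoom
y=lambda x,y:np.array([[x/4.5+235-.4,y/3.8+110-.4]])
for c in [(612,301),(633,369)]:
    q=plane(y(*c),t["K"],t["T"],.004)[0,:2];m=q-u*.07;print("top blade",q,m@u,m@n)
q=plane(y(409,381),t["K"],t["T"],.015)[0,:2];m=q+u*.07;print("top end",q,m@u,m@n)
E
```

```text
end [ 0.53652226 -0.24521832] mid along 0.4562116091357321 lat 0.44615502049111133
bladeback L [ 0.54839891 -0.35166499] mid along 0.4556782904833064 lat 0.42764509100667714
bladeback R [ 0.58721163 -0.34030909] mid along 0.45568300121368066 lat 0.46809630521305856
collar front [ 0.57261691 -0.35857452] mid along 0.45510884595273204 lat 0.4489527963269984
handle front [ 0.56825979 -0.34838267] mid along 0.45410592472255085 lat 0.4476338647382722
top [ 0.556115 -0.3146  ] 0.458284315 0.44546779999999986
top blade [ 0.60226994 -0.37346033] 0.45772049886706817 0.4732367876310506
top blade [ 0.55165151 -0.38548115] 0.45503671069268764 0.4212652426531057
top end [ 0.5381935  -0.24552773] 0.45697826762201804 0.44767246735224014
```

```bash
python3 -c "
from plan import *
plan([([.5577,-.3118,.08],106.3,4),([.5577,-.3118,.035],106.3,4)],.045)"
```

```text
9.1 [ 0.5456 -0.2789  0.2202] [179.47   0.48 105.44] [-2.3 -1.   1.3] 0.045
[[-0.0085, 0.0004, 0.0351, 0.1, 0.1, -0.2, 0.045], [-0.0085, 0.0004, 0.0351, 0.1, 0.1, -0.2, 0.045], [-0.0086, 0.0005, 0.0351, 0.1, 0.1, -0.2, 0.045], [-0.0087, 0.0005, 0.0351, 0.1, 0.1, -0.2, 0.045], [0, 0, 0.0113, 0, 0, 0, 0.045], [0, 0, 0.0112, 0, 0, 0, 0.045], [0, 0, 0.0113, 0, 0, 0, 0.045], [0, 0, 0.0113, 0, 0, 0, 0.045], [0, 0, 0, 0, 0, 0, 0.045], [0, 0, 0, 0, 0, 0, 0.045]]
```

move_arm(
  steps=[
    [-0.0085,0.0004,0.0351,0.1,0.1,-0.2,0.045],
    [-0.0085,0.0004,0.0351,0.1,0.1,-0.2,0.045],
    [-0.0086,0.0005,0.0351,0.1,0.1,-0.2,0.045],
    [-0.0087,0.0005,0.0351,0.1,0.1,-0.2,0.045],
    [0,0,0.0113,0,0,0,0.045],
    [0,0,0.0112,0,0,0,0.045],
    [0,0,0.0113,0,0,0,0.045],
    [0,0,0.011,0,0,0,0.045],
    [0,0,0,0,0,0,0.045],
    [0,0,0,0,0,0,0.045],
  ],
)

```text
time: 10.35
position: [0.5612, -0.315, 0.0371]
ee_rot: [179.5, 0.5, 106.3]
force: [0.1, -0.2, 0.6]
width: 0.045
```

```bash
python3 -c "
from snap import *
snap('w4')
from plan import *
plan([([.5577,-.3118,.0115],106.3,3)],.045)"
```

```text
10.35 [ 0.5612 -0.315   0.0371] [179.53   0.47 106.26] [ 0.1 -0.2  0.6] 0.045
10.4 [ 0.5612 -0.315   0.0371] [179.53   0.47 106.26] [ 0.1 -0.3 -0.9] 0.0451
[[0.0014, -0.0009, 0.0085, 0.2, 0.2, 0, 0.045], [0.0014, -0.0009, 0.0085, 0.2, 0.2, 0, 0.045], [0.0014, -0.0008, 0.0085, 0.2, 0.2, 0, 0.045], [0, 0, 0, 0, 0, 0, 0.045], [0, 0, 0, 0, 0, 0, 0.045], [0, 0, 0, 0, 0, 0, 0.045], [0, 0, 0, 0, 0, 0, 0.045], [0, 0, 0, 0, 0, 0, 0.045], [0, 0, 0, 0, 0, 0, 0.045], [0, 0, 0, 0, 0, 0, 0.045]]
```

View pics/w4.png

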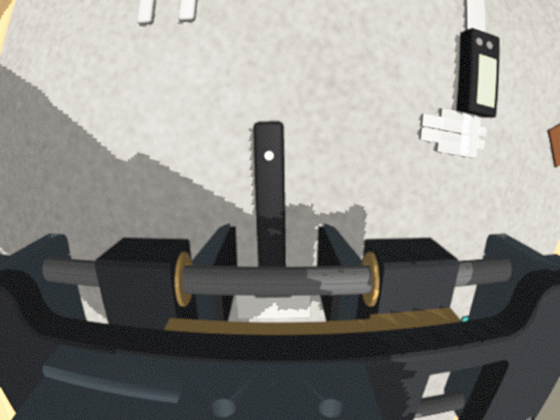

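move_arm(
  steps=[
    [0.0014,-0.0009,0.0085,0.2,0.2,0,0.045],
    [0.0014,-0.0009,0.0085,0.2,0.2,0,0.045],
    [0.0012,-0.0006,0.007,0.1,0.1,0,0.045],
    [0,0,0.001,0,0,0,0.045],
    [0,0,0,0,0,0,0.03],
    [0,0,0,0,0,0,0.02],
    [0,0,0,0,0,0,0.012],
    [0,0,0,0,0,0,0.012],
    [0,0,0,0,0,0,0.012],
    [0,0,0,0,0,0,0.012],
  ],
  force=30,
)

```text
time: 11.65
position: [0.5579, -0.3119, 0.0109]
ee_rot: [-180.0, -0.0, 106.3]
force: [-0.7, -0.4, 0.0]
width: 0.0177
```

```bash
python3 -c "
from plan import *
s=ctrl.observe();p=s['position']
plan([([p[0],p[1],.10],106.3,3),([.53,-.1,.12],130,4),([.51,.05,.12],145,3)],.012)"
```

```text
11.65 [ 0.5579 -0.3119  0.0109] [-1.7996e+02 -4.0000e-02  1.0625e+02] [-0.7 -0.4  0. ] 0.0177
[[0, 0, -0.0297, 0, 0, 0, 0.012], [0, 0, -0.0297, 0, 0, 0, 0.012], [0, 0, -0.0297, 0, 0, 0, 0.012], [0.0528, 0.0082, -0.005, 0, 0, -5.9, 0.012], [0.0517, 0.0136, -0.005, 0, 0, -5.9, 0.012], [0.05, 0.0188, -0.005, 0, 0, -5.9, 0.012], [0.0478, 0.0239, -0.005, 0, 0, -5.9, 0.012], [0.0426, 0.027, 0, 0, 0, -5.0, 0.012], [0.0401, 0.0306, 0, 0, 0, -5.0, 0.012], [0.0372, 0.034, 0, 0, 0, -5.0, 0.012]]
```

move_arm(
  steps=[
    [0,0,-0.0297,0,0,0,0.012],
    [0,0,-0.0297,0,0,0,0.012],
    [0,0,-0.0297,0,0,0,0.012],
    [0.0528,0.0082,-0.005,0,0,-5.9,0.012],
    [0.0517,0.0136,-0.005,0,0,-5.9,0.012],
    [0.05,0.0188,-0.005,0,0,-5.9,0.012],
    [0.0478,0.0239,-0.005,0,0,-5.9,0.012],
    [0.0426,0.027,0,0,0,-5.0,0.012],
    [0.0401,0.0306,0,0,0,-5.0,0.012],
    [0.0372,0.034,0,0,0,-5.0,0.012],
  ],
)

```text
time: 12.9
position: [0.5072, 0.0572, 0.1247]
ee_rot: [179.9, 0.1, 145.8]
force: [0.3, 0.1, -1.2]
width: 0.0182
```

```bash
python3 -c "
from plan import *
plan([([.4926,.2613,.09],177.05,8)],.012)"
```

```text
12.9 [0.5072 0.0572 0.1247] [1.7989e+02 1.4000e-01 1.4578e+02] [ 0.3  0.1 -1.2] 0.0182
[[0.0159, 0.0201, 0.0043, 0, 0, -3.9, 0.012], [0.0145, 0.0211, 0.0043, 0, 0, -3.9, 0.012], [0.013, 0.022, 0.0043, 0, 0, -3.9, 0.012], [0.0115, 0.0229, 0.0043, 0, 0, -3.9, 0.012], [0.0099, 0.0236, 0.0043, 0, 0, -3.9, 0.012], [0.0082, 0.0242, 0.0043, 0, 0, -3.9, 0.012], [0.0066, 0.0247, 0.0043, 0, 0, -3.9, 0.012], [0.0049, 0.0251, 0.0043, 0, 0, -3.9, 0.012], [0, 0, 0, 0, 0, 0, 0.012], [0, 0, 0, 0, 0, 0, 0.012]]
```

move_arm(
  steps=[
    [0.0159,0.0201,0.0043,0,0,-3.9,0.012],
    [0.0145,0.0211,0.0043,0,0,-3.9,0.012],
    [0.013,0.022,0.0043,0,0,-3.9,0.012],
    [0.0115,0.0229,0.0043,0,0,-3.9,0.012],
    [0.0099,0.0236,0.0043,0,0,-3.9,0.012],
    [0.0082,0.0242,0.0043,0,0,-3.9,0.012],
    [0.0066,0.0247,0.0043,0,0,-3.9,0.012],
    [0.0049,0.02,0.0043,0,0,-3.9,0.012],
    [0,0,0,0,0,0,0.012],
    [0,0,0,0,0,0,0.012],
  ],
)

```text
time: 14.15
position: [0.4881, 0.2658, 0.0901]
ee_rot: [180.0, 0.3, 178.4]
force: [0.8, 0.1, -0.3]
width: 0.0175
```

```bash
python3 -c "
from snap import *
snap('w5')
from plan import *
plan([([.4926,.2613,.05],177.05,4)],.012)"
```

```text
14.15 [0.4881 0.2658 0.0901] [179.97   0.27 178.39] [ 0.8  0.1 -0.3] 0.0175
14.2 [0.4881 0.2657 0.0901] [179.96   0.27 178.37] [ 0.3 -0.4 -0.5] 0.0178
[[-0.0011, -0.0011, 0.01, 0, 0.1, 0.3, 0.012], [-0.0011, -0.0011, 0.01, 0, 0.1, 0.3, 0.012], [-0.0011, -0.0011, 0.01, 0, 0.1, 0.3, 0.012], [-0.0012, -0.001, 0.01, 0, 0.1, 0.3, 0.012], [0, 0, 0, 0, 0, 0, 0.012], [0, 0, 0, 0, 0, 0, 0.012], [0, 0, 0, 0, 0, 0, 0.012], [0, 0, 0, 0, 0, 0, 0.012], [0, 0, 0, 0, 0, 0, 0.012], [0, 0, 0, 0, 0, 0, 0.012]]
```

View pics/w5.png

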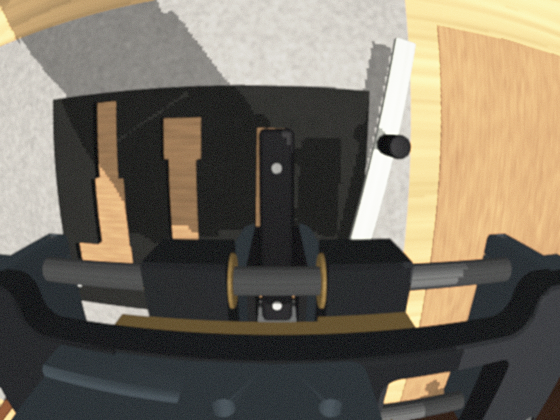

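```bash
python3 - <<'E'
from tray import *
a=np.load("w5.npz");p=a["p"];cv2.imwrite("pics/w5z.png",cv2.resize(p[80:240,45:385,::-1],None,fx=2.3,fy=3.4,interpolation=2))
E
```

```text
(no output)
```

View pics/w5z.png

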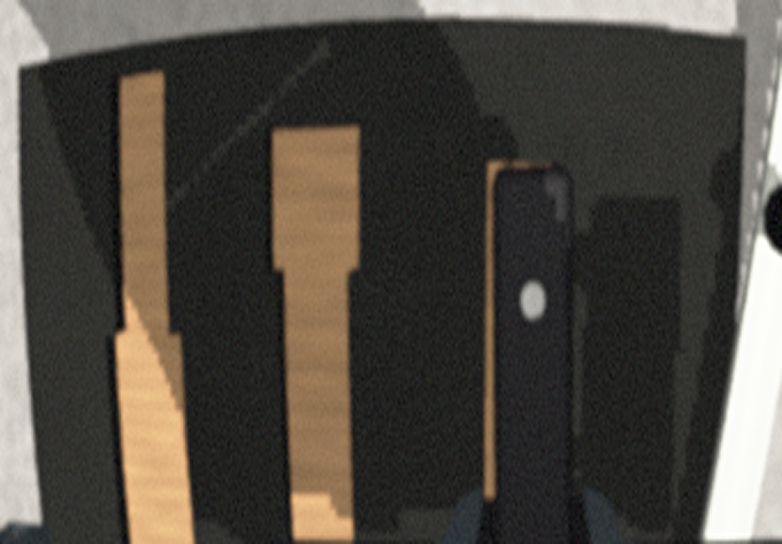

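```bash
python3 - <<'E'
from tray import *
a=np.load("w5.npz");K,T=a["K"],a["T"]
L=[((20,70),(-118,-125),.014),((744,38),(-118,145),.014),((120,74),(-110.5,-68-11.5),.006),((164,71),(-110.5,-68+11.5),.014),((272,128),(-93.5,-16.5),.006),((359,126),(-93.5,16.5),.014),((488,160),(-85.5,72-12.5),.006)]
q=np.array([plane(np.array([[x/2.3+45-.3,y/3.4+80-.4]]),K,T,z,fray)[0,:2] for (x,y),_,z in L])
A=np.array([l[1] for l in L])/1000
a0=A-A.mean(0);b0=q-q.mean(0);th=np.arctan2((a0[:,0]*b0[:,1]-a0[:,1]*b0[:,0]).sum(),(a0*b0).sum())
R=np.array([[np.cos(th),-np.sin(th)],[np.sin(th),np.cos(th)]]);o=q.mean(0)-R@A.mean(0)
print(o,np.degrees(th));print(((q-o)@R-A)*1000)
print("scr pocket",o+R@[-.012,.072])
s=ctrl=None
TCP=np.array([.4881,.2658]);yaw=np.radians(178.38-180);u=np.array([np.cos(yaw),np.sin(yaw)]);n=np.array([-u[1],u[0]])
for pt in [(533,167),(497,190),(568,190)]:
    w=plane(np.array([[pt[0]/2.3+45-.3,pt[1]/3.4+80-.4]]),K,T,.0985,fray)[0,:2]-TCP;print("end in hand",w@u,w@n)
E
```

```text
[0.50078694 0.18874984] -2.9884762014123414
[[ 1.16302214  1.83866424]
 [ 0.52310216 -1.4411311 ]
 [-1.11488251 -0.1667285 ]
 [ 0.51836524  0.47463897]
 [-0.72090282 -0.45306765]
 [-0.0537778   0.11499273]
 [-0.31492641 -0.36736869]]
scr pocket [0.49255698 0.26127754]
end in hand -0.06878204440825658 -0.0005031228953088927
end in hand -0.06544914326126806 -0.008208992282612135
end in hand -0.0654547121288955 0.006992961022187773
```

move_arm(
  steps=[
    [-0.001,-0.0011,0.01,0,0.1,0.3,0.012],
    [-0.001,-0.0011,0.01,0,0.1,0.3,0.012],
    [-0.001,-0.0011,0.01,0,0.1,0.3,0.012],
    [-0.001,-0.001,0.01,0,0.1,0.4,0.012],
    [0,0,0.005,0,0,0,0.012],
    [0,0,0.004,0,0,0,0.012],
    [0,0,0.002,0,0,0,0.012],
    [0,0,0,0,0,0,0.012],
    [0,0,0,0,0,0,0.012],
    [0,0,0,0,0,0,0.012],
  ],
)

```text
time: 15.45
position: [0.4927, 0.2597, 0.0356]
ee_rot: [180.0, -0.2, 176.8]
force: [-0.1, 0.4, -0.8]
width: 0.0178
```

```bash
python3 -c "
from plan import *
plan([([.4922,.2613,.0355],177.0,2),([.4922,.2613,.0172],177.0,4)],.012)"
```

```text
15.45 [0.4927 0.2597 0.0356] [ 1.7996e+02 -1.6000e-01  1.7683e+02] [-0.1  0.4 -0.8] 0.0178
[[0.0003, 0.0008, 0, 0, -0.1, -0.1, 0.012], [0.0003, 0.0008, 0, 0, -0.1, -0.1, 0.012], [0, 0, 0.0046, 0, 0, 0, 0.012], [0, 0, 0.0046, 0, 0, 0, 0.012], [0, 0, 0.0046, 0, 0, 0, 0.012], [0, 0, 0.0046, 0, 0, 0, 0.012], [0, 0, 0, 0, 0, 0, 0.012], [0, 0, 0, 0, 0, 0, 0.012], [0, 0, 0, 0, 0, 0, 0.012], [0, 0, 0, 0, 0, 0, 0.012]]
```

move_arm(
  steps=[
    [0.0003,0.0008,0,0,-0.1,-0.1,0.012],
    [0.0003,0.0008,0,0,-0.1,-0.1,0.012],
    [0,0,0,0,0,0,0.012],
    [0,0,0.004,0,0,0,0.012],
    [0,0,0.004,0,0,0,0.012],
    [0,0,0.004,0,0,0,0.012],
    [0,0,0.003,0,0,0,0.012],
    [0,0,0.0015,0,0,0,0.012],
    [0,0,0,0,0,0,0.012],
    [0,0,0,0,0,0,0.012],
  ],
)

```text
time: 16.7
position: [0.4921, 0.2614, 0.0179]
ee_rot: [180.0, 0.1, 177.0]
force: [0.8, -0.1, -1.1]
width: 0.018
```

```bash
python3 -c "
from snap import *
snap('w6')"
```

```text
16.7 [0.4921 0.2614 0.0179] [1.7997e+02 5.0000e-02 1.7705e+02] [ 0.8 -0.1 -1.1] 0.018
```

View pics/w6.png

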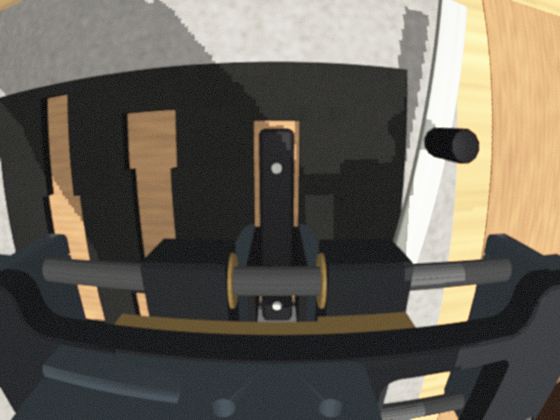

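move_arm(
  steps=[
    [0,0,0.0007,0,0,0,0.02],
    [0,0,0,0,0,0,0.03],
    [0,0,0,0,0,0,0.04],
    [0,0,-0.01,0,0,0,0.045],
    [0,0,-0.02,0,0,0,0.045],
    [0,0,-0.04,0,0,0,0.045],
    [0,0,-0.05,0,0,0,0.045],
    [0,0,-0.03,0,0,0,0.045],
    [0,-0.02,0,0,0,5,0.045],
    [0,-0.03,0,0,0,5,0.045],
  ],
)

```text
time: 18.0
position: [0.488, 0.2123, 0.1813]
ee_rot: [179.7, 0.4, 166.9]
force: [0.7, -0.3, 0.1]
width: 0.0453
```

```bash
python3 -c "
from snap import *
snap('w7')
from plan import *
plan([([.44,-.12,.17],103,9)],.045)"
```

```text
18.0 [0.488  0.2123 0.1813] [179.7    0.4  166.92] [ 0.7 -0.3  0.1] 0.0453
18.05 [0.4872 0.2098 0.1811] [179.75   0.37 166.61] [ 1.1  1.  -0. ] 0.045
[[-0.0034, -0.0369, 0.0011, 0, 0, 7.1, 0.045], [-0.0079, -0.0362, 0.0011, 0, 0, 7.1, 0.045], [-0.0123, -0.0349, 0.0012, 0, 0, 7.1, 0.045], [-0.0165, -0.0331, 0.0012, 0, 0, 7.1, 0.045], [-0.0204, -0.0309, 0.0012, 0, 0, 7.1, 0.045], [-0.0241, -0.0281, 0.0012, 0, 0, 7.1, 0.045], [-0.0274, -0.0249, 0.0012, 0, 0, 7.1, 0.045], [-0.0302, -0.0214, 0.0012, 0, 0, 7.1, 0.045], [-0.0326, -0.0175, 0.0012, 0, 0, 7.1, 0.045], [0, 0, 0, 0, 0, 0, 0.045]]
```

View pics/w7.png

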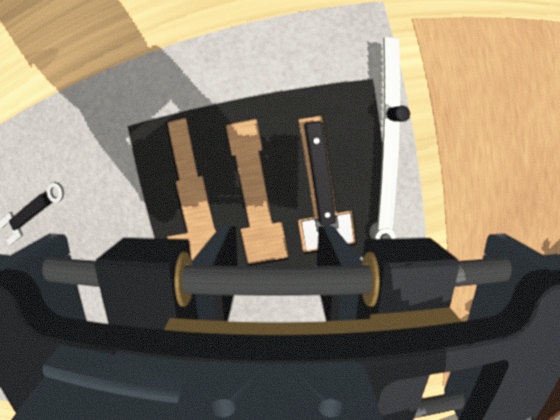

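```bash
python3 - <<'E'
from h import *
a=np.load("w7.npz");K,T,d=a["K"],a["T"],a["d"]
for px in [(317,130),(318,160),(324,200),(328,222),(308,236),(347,230),(280,150),(210,100),(250,190),(185,200)]:
    o,r=fray([px],K,T);c=r[0]@T[:3,2];D=d[px[1]-1:px[1]+2,px[0]-1:px[0]+2];w=o+r[0]/c*np.median(D);print(px,np.round(w*1000,1))
E
```

```text
(317, 130) [433.1 267.1  25.2]
(318, 160) [462.9 261.7  25.6]
(324, 200) [505.1 259.5  25.3]
(328, 222) [529.5 259.2  25.6]
(308, 236) [545.9 235.8   9.3]
(347, 230) [549.2 280.3   9.8]
(280, 150) [445.7 226.6  13.1]
(210, 100) [375.5 165.8  -0. ]
(250, 190) [481.2 185.1   4.9]
(185, 200) [475.1 110.8   5. ]
```

move_arm(
  steps=[
    [-0.0034,-0.0369,0.0011,0,0,7.1,0.045],
    [-0.0079,-0.0362,0.0011,0,0,7.1,0.045],
    [-0.0123,-0.0349,0.0012,0,0,7.1,0.045],
    [-0.0165,-0.0331,0.0012,0,0,7.1,0.045],
    [-0.0204,-0.0309,0.0012,0,0,7.1,0.045],
    [-0.0241,-0.0281,0.0012,0,0,7.1,0.045],
    [-0.0274,-0.0249,0.0012,0,0,7.1,0.045],
    [-0.0302,-0.0214,0.0012,0,0,7.1,0.045],
    [-0.02,-0.01,0.0012,0,0,6,0.045],
    [0,0,0,0,0,0,0.045],
  ],
)

```text
time: 19.3
position: [0.4371, -0.115, 0.1824]
ee_rot: [178.7, 0.1, 101.8]
force: [0.4, 0.2, -0.0]
width: 0.045
```

```bash
python3 -c "
from snap import *
snap('w8')"
```

```text
19.3 [ 0.4371 -0.115   0.1824] [1.7870e+02 1.3000e-01 1.0177e+02] [ 0.4  0.2 -0. ] 0.045
```

View pics/w8.png

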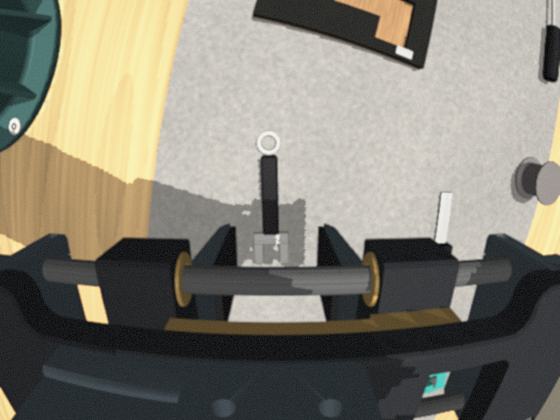

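```bash
python3 - <<'E'
from h import *
a=np.load("w8.npz");cv2.imwrite("pics/w8z.png",cv2.resize(a["p"][120:270,220:320,::-1],None,fx=5,fy=4,interpolation=2))
E
```

```text
(no output)
```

View pics/w8z.png

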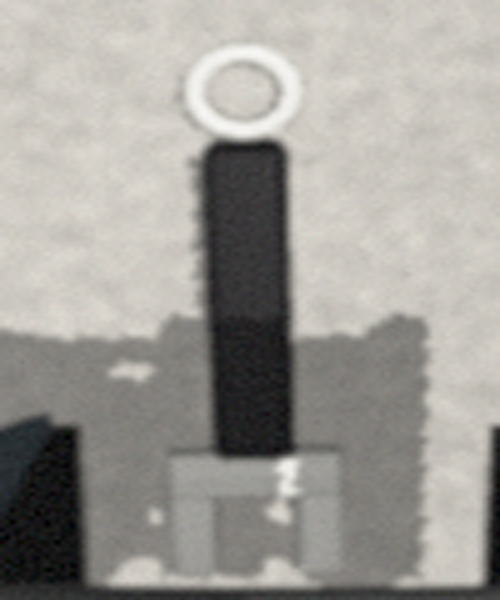

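```bash
python3 - <<'E'
from h import *
a=np.load("w8.npz");K,T=a["K"],a["T"]
P=lambda x,y,z:plane(np.array([[x/5+220-.4,y/4+120-.4]]),K,T,z,fray)[0,:2]
r=P(243,92,.008);A=P((207+286)/2,160,.019);B=P((215+293)/2,440,.019)
print(r,A,B)
u=(B-A)/np.hypot(*(B-A));print("yaw",np.degrees(np.arctan2(u[1],u[0])));u2=B-r;print(np.degrees(np.arctan2(u2[1],u2[0])))
n=np.array([-u[1],u[0]])
for nm,q,xi in [("ring",r,-65),("ringtop",P(243,44,.008),-78),("gripend",P(246,140,.02),-52),("gripfront",P(256,455,.02),34)]:
    m=q-u*xi/1000;print(nm,q,m,m@u,m@n)
m=np.array([.4361,-.1201])+u*.009;print("w3-ish",m,m@u,m@n)
m=np.array([.4337,-.1198])+u*.009;print("top",m,m@u,m@n)
E
```

```text
[ 0.42177243 -0.06439544] [ 0.42590685 -0.0808915 ] [ 0.44248617 -0.15434125]
yaw -77.28017861592117
-77.03138465868909
ring [ 0.42177243 -0.06439544] [ 0.43608437 -0.12780024] 0.22068248256507442 0.3972426489781626
ringtop [ 0.41920737 -0.05194011] [ 0.4363817  -0.12802587] 0.22096803593127087 0.3974830014471866
gripend [ 0.4247502  -0.07576458] [ 0.43619975 -0.12648842] 0.21942825930752538 0.39764404219598826
gripfront [ 0.44368498 -0.15810958] [ 0.43619874 -0.12494399] 0.2179215143595094 0.3979831081680411
w3-ish [ 0.43808165 -0.12887913] 0.22217465848282492 0.3989533619118042
top [ 0.43568165 -0.12857913] 0.22135358013182113 0.39667831678224896
```

```bash
python3 -c "
from plan import *
plan([([.4364,-.1274,.08],102.8,3),([.4364,-.1274,.03],102.8,4)],.045)"
```

```text
19.35 [ 0.4372 -0.1144  0.1824] [1.7870e+02 1.3000e-01 1.0188e+02] [0.6 0.8 0.4] 0.0451
[[-0.0041, -0.0019, 0.0341, 0.4, 0, -0.3, 0.045], [-0.0041, -0.0017, 0.0341, 0.4, 0, -0.3, 0.045], [-0.0041, -0.0015, 0.0341, 0.4, 0, -0.3, 0.045], [0, 0, 0.0125, 0, 0, 0, 0.045], [0, 0, 0.0125, 0, 0, 0, 0.045], [0, 0, 0.0125, 0, 0, 0, 0.045], [0, 0, 0.0125, 0, 0, 0, 0.045], [0, 0, 0, 0, 0, 0, 0.045], [0, 0, 0, 0, 0, 0, 0.045], [0, 0, 0, 0, 0, 0, 0.045]]
```

move_arm(
  steps=[
    [-0.0041,-0.001,0.0341,0.4,0,-0.3,0.045],
    [-0.0041,-0.001,0.0341,0.4,0,-0.3,0.045],
    [-0.0041,-0.001,0.0341,0.4,0,-0.3,0.045],
    [0,0,0.0125,0,0,0,0.045],
    [0,0,0.0125,0,0,0,0.045],
    [0,0,0.0125,0,0,0,0.045],
    [0,0,0.0115,0,0,0,0.045],
    [0,0,0,0,0,0,0.045],
    [0,0,0,0,0,0,0.045],
    [0,0,0,0,0,0,0.045],
  ],
)

```text
time: 20.6
position: [0.4436, -0.1242, 0.0321]
ee_rot: [179.5, 0.4, 103.6]
force: [-0.3, -0.1, 0.0]
width: 0.045
```

```bash
python3 -c "
from plan import *
plan([([.4364,-.1275,.0115],102.8,3)],.045)"
```

```text
20.6 [ 0.4436 -0.1242  0.0321] [179.45   0.4  103.6 ] [-0.3 -0.1  0. ] 0.045
[[-0.0005, -0.0026, 0.0069, 0.2, 0.1, 0.3, 0.045], [-0.0005, -0.0026, 0.0069, 0.2, 0.1, 0.3, 0.045], [-0.0005, -0.0026, 0.0069, 0.2, 0.1, 0.3, 0.045], [0, 0, 0, 0, 0, 0, 0.045], [0, 0, 0, 0, 0, 0, 0.045], [0, 0, 0, 0, 0, 0, 0.045], [0, 0, 0, 0, 0, 0, 0.045], [0, 0, 0, 0, 0, 0, 0.045], [0, 0, 0, 0, 0, 0, 0.045], [0, 0, 0, 0, 0, 0, 0.045]]
```

move_arm(
  steps=[
    [-0.0008,-0.0039,0.002,0.2,0.1,0.4,0.045],
    [-0.0007,-0.0039,0.006,0.2,0.1,0.4,0.045],
    [0,0,0.007,0.1,0.1,0,0.045],
    [0,0,0.0045,0,0,0,0.045],
    [0,0,0.001,0,0,0,0.045],
    [0,0,0,0,0,0,0.025],
    [0,0,0,0,0,0,0.012],
    [0,0,0,0,0,0,0.012],
    [0,0,0,0,0,0,0.012],
    [0,0,0,0,0,0,0.012],
  ],
)

```text
time: 21.85
position: [0.4362, -0.1279, 0.0106]
ee_rot: [179.9, 0.1, 102.7]
force: [-0.6, 0.4, -1.5]
width: 0.0179
```

```bash
python3 -c "
from plan import *
s=ctrl.observe();p=s['position']
plan([([p[0],p[1],.09],102.8,3),([.489,.189,.09],177,7)],.012)"
```

```text
21.85 [ 0.4362 -0.1279  0.0106] [1.7994e+02 1.0000e-01 1.0273e+02] [-0.6  0.4 -1.5] 0.0179
[[0, 0, -0.0265, 0, 0, 0, 0.012], [0, 0, -0.0265, 0, 0, 0, 0.012], [0, 0, -0.0265, 0, 0, 0, 0.012], [0.0425, 0.0174, 0, 0, 0, -10.6, 0.012], [0.0386, 0.0249, 0, 0, 0, -10.6, 0.012], [0.0333, 0.0316, 0, 0, 0, -10.6, 0.012], [0.0269, 0.0372, 0, 0, 0, -10.6, 0.012], [0.0196, 0.0415, 0, 0, 0, -10.6, 0.012], [0.0117, 0.0444, 0, 0, 0, -10.6, 0.012], [0.0033, 0.0458, 0, 0, 0, -10.6, 0.012]]
```

move_arm(
  steps=[
    [0,0,-0.0265,0,0,0,0.012],
    [0,0,-0.0265,0,0,0,0.012],
    [0,0,-0.0265,0,0,0,0.012],
    [0.0425,0.0174,0,0,0,-10,0.012],
    [0.0386,0.0249,0,0,0,-10,0.012],
    [0.0333,0.0316,0,0,0,-10,0.012],
    [0.0269,0.0372,0,0,0,-10,0.012],
    [0.0196,0.0415,0,0,0,-10,0.012],
    [0.0117,0.04,0,0,0,-10,0.012],
    [0.0033,0.025,0,0,0,-8,0.012],
  ],
)

```text
time: 23.1
position: [0.489, 0.1721, 0.0933]
ee_rot: [-180.0, 0.2, 172.7]
force: [0.4, -0.5, -1.2]
width: 0.0176
```

```bash
python3 -c "
from plan import *
plan([([.4888,.1893,.07],177,4),([.4888,.1893,.045],177,3)],.012)"
```

```text
23.1 [0.489  0.1721 0.0933] [-179.97    0.2   172.68] [ 0.4 -0.5 -1.2] 0.0176
[[0.0006, 0.0043, 0.0058, 0, 0.1, -1.1, 0.012], [0.0005, 0.0043, 0.0058, 0, 0.1, -1.1, 0.012], [0.0004, 0.0043, 0.0058, 0, 0.1, -1.1, 0.012], [0.0004, 0.0043, 0.0058, 0, 0.1, -1.1, 0.012], [0, 0, 0.0083, 0, 0, 0, 0.012], [0, 0, 0.0083, 0, 0, 0, 0.012], [0, 0, 0.0083, 0, 0, 0, 0.012], [0, 0, 0, 0, 0, 0, 0.012], [0, 0, 0, 0, 0, 0, 0.012], [0, 0, 0, 0, 0, 0, 0.012]]
```

move_arm(
  steps=[
    [0.0006,0.003,0.0058,0,0.1,-0.8,0.012],
    [0.0005,0.003,0.0058,0,0.1,-0.8,0.012],
    [0.0004,0.003,0.0058,0,0.1,-0.8,0.012],
    [0.0004,0.003,0.0058,0,0.1,-0.8,0.012],
    [0,0,0.0083,0,0,0,0.012],
    [0,0,0.0083,0,0,0,0.012],
    [0,0,0.0075,0,0,0,0.012],
    [0,0,0,0,0,0,0.012],
    [0,0,0,0,0,0,0.012],
    [0,0,0,0,0,0,0.012],
  ],
)

```text
time: 24.35
position: [0.4874, 0.1833, 0.042]
ee_rot: [-179.9, -0.3, 175.7]
force: [-0.5, 0.5, -1.4]
width: 0.0174
```

```bash
python3 -c "
from snap import *
snap('w9')
from plan import *
plan([([.4888,.1893,.034],177,3)],.012)"
```

```text
24.35 [0.4874 0.1833 0.042 ] [-179.92   -0.31  175.73] [-0.5  0.5 -1.4] 0.0174
24.4 [0.4874 0.1833 0.042 ] [-179.92   -0.31  175.73] [-0.5  0.5 -2. ] 0.0179
[[-0.0003, 0.002, 0.0027, 0, -0.1, -0.4, 0.012], [-0.0003, 0.002, 0.0027, 0, -0.1, -0.4, 0.012], [-0.0003, 0.002, 0.0027, 0, -0.1, -0.4, 0.012], [0, 0, 0, 0, 0, 0, 0.012], [0, 0, 0, 0, 0, 0, 0.012], [0, 0, 0, 0, 0, 0, 0.012], [0, 0, 0, 0, 0, 0, 0.012], [0, 0, 0, 0, 0, 0, 0.012], [0, 0, 0, 0, 0, 0, 0.012], [0, 0, 0, 0, 0, 0, 0.012]]
```

View pics/w9.png

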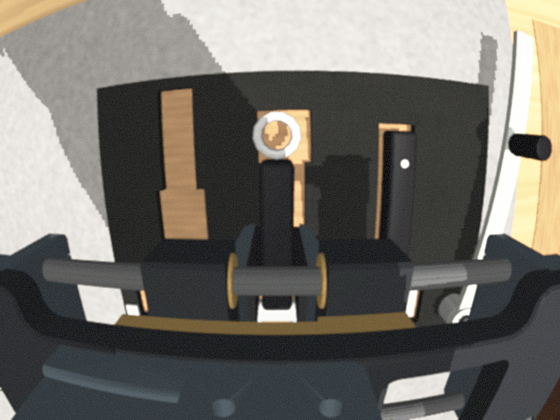

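```bash
python3 - <<'E'
from h import *
a=np.load("w9.npz");K,T,p=a["K"],a["T"],a["p"]
cv2.imwrite("pics/w9z.png",cv2.resize(p[95:195,235:335,::-1],None,fx=5,fy=5,interpolation=2))
TCP=np.array([.4874,.1833]);y=np.radians(175.73-180);u=np.array([np.cos(y),np.sin(y)]);n=np.array([-u[1],u[0]])
for c,zz in [((276.5,135),.0394),((276.5,111.5),.0394)]:
    w=plane(np.array([c]),K,T,zz,fray)[0,:2]-TCP;print(w@u,w@n)
th=np.radians(-2.97);R=np.array([[np.cos(th),-np.sin(th)],[np.sin(th),np.cos(th)]]);o=np.array([.5009,.1887])
for c,zz in [((257,110.5),.014),((309.5,110),.014),((257,110.5),.006),((309.5,110),.006)]:
    q=plane(np.array([c]),K,T,zz,fray)[0,:2];print((q-o)@R*1000)
E
```

```text
-0.06534315413438166 -0.0004261494508188694
-0.07785812391131954 -0.00043029924462327734
[-93.34139197 -16.46807618]
[-93.0717187   15.21686462]
[-93.80334083 -16.93401241]
[-93.52279679  16.02817707]
```

View pics/w9z.png

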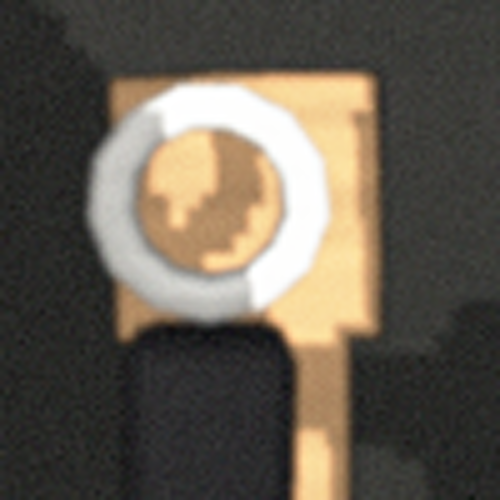

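move_arm(
  steps=[
    [-0.0005,0.003,0.001,0,0,-0.6,0.012],
    [-0.0005,0.003,0.002,0,-0.2,-0.5,0.012],
    [0,0,0.003,0,-0.1,0,0.012],
    [0,0,0.001,0,0,0,0.012],
    [0,0,0,0,0,0,0.012],
    [0,0,0,0,0,0,0.012],
    [0,0,0,0,0,0,0.012],
    [0,0,0,0,0,0,0.012],
    [0,0,0,0,0,0,0.012],
    [0,0,0,0,0,0,0.012],
  ],
)

```text
time: 25.65
position: [0.4892, 0.1898, 0.0349]
ee_rot: [-179.9, 0.1, 176.9]
force: [-0.3, 0.5, -1.4]
width: 0.0178
```

```bash
python3 -c "
from plan import *
plan([([.4889,.1893,.034],177,2)],.012)"
```

```text
25.65 [0.4892 0.1898 0.0349] [-1.7994e+02  5.0000e-02  1.7690e+02] [-0.3  0.5 -1.4] 0.0178
[[0.0001, -0.0002, 0.0005, 0, 0, 0, 0.012], [0.0001, -0.0002, 0.0005, 0, 0, 0, 0.012], [0, 0, 0, 0, 0, 0, 0.012], [0, 0, 0, 0, 0, 0, 0.012], [0, 0, 0, 0, 0, 0, 0.012], [0, 0, 0, 0, 0, 0, 0.012], [0, 0, 0, 0, 0, 0, 0.012], [0, 0, 0, 0, 0, 0, 0.012], [0, 0, 0, 0, 0, 0, 0.012], [0, 0, 0, 0, 0, 0, 0.012]]
```

Lower to z ≈ 0.0172.

move_arm(
  steps=[
    [0.0002,-0.0003,0.002,0,0,0,0.012],
    [0,0,0.004,0,0,0,0.012],
    [0,0,0.004,0,0,0,0.012],
    [0,0,0.004,0,0,0,0.012],
    [0,0,0.0025,0,0,0,0.012],
    [0,0,0.001,0,0,0,0.012],
    [0,0,0,0,0,0,0.012],
    [0,0,0,0,0,0,0.012],
    [0,0,0,0,0,0,0.012],
    [0,0,0,0,0,0,0.012],
  ],
)

```text
time: 26.9
position: [0.4888, 0.1894, 0.0165]
ee_rot: [-179.9, 0.0, 176.9]
force: [-1.3, -0.2, 0.6]
width: 0.0175
```

```bash
python3 -c "
from snap import *
snap('w10')"
```

```text
26.9 [0.4888 0.1894 0.0165] [-1.7992e+02  1.0000e-02  1.7691e+02] [-1.3 -0.2  0.6] 0.0175
```

View pics/w10.png

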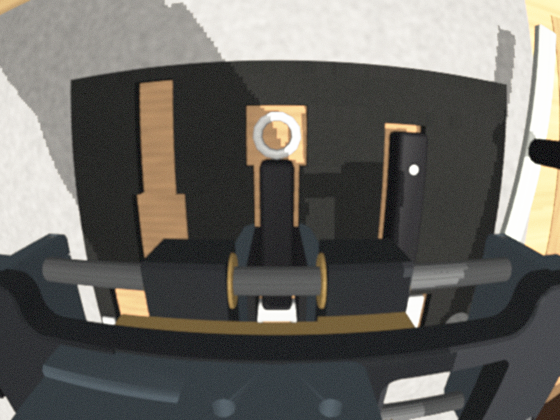

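move_arm(
  steps=[
    [0,0,0,0,0,0,0.025],
    [0,0,0,0,0,0,0.035],
    [0,0,0,0,0,0,0.04],
    [0,0,-0.01,0,0,0,0.04],
    [0,0,-0.02,0,0,0,0.04],
    [0,0,-0.04,0,0,0,0.04],
    [0,0,-0.05,0,0,0,0.05],
    [0,0,-0.03,0,0,0,0.05],
    [0,-0.02,0,0,0,5,0.05],
    [0,-0.03,0,0,0,5,0.05],
  ],
)

```text
time: 28.2
position: [0.4842, 0.1402, 0.176]
ee_rot: [180.0, 0.2, 166.8]
force: [0.7, -0.3, 0.5]
width: 0.0502
```

```bash
python3 -c "
from snap import *
snap('w11')
from plan import *
plan([([.66,-.16,.17],101,9)],.05)
a=np.load('w11.npz')
"
```

```text
28.2 [0.4842 0.1402 0.176 ] [179.97   0.22 166.78] [ 0.7 -0.3  0.5] 0.0502
28.25 [0.4834 0.1378 0.1759] [-179.98    0.19  166.48] [ 0.8  0.9 -1.2] 0.0497
[[-0.0268, -0.0276, 0.0007, 0, 0, 7.3, 0.05], [-0.0301, -0.024, 0.0007, 0, 0, 7.3, 0.05], [-0.0329, -0.02, 0.0007, 0, 0, 7.3, 0.05], [-0.0351, -0.0156, 0.0007, 0, 0, 7.3, 0.05], [-0.0368, -0.0111, 0.0007, 0, 0, 7.3, 0.05], [-0.0379, -0.0063, 0.0007, 0, 0, 7.3, 0.05], [-0.0384, -0.0014, 0.0007, 0, 0, 7.3, 0.05], [-0.0383, 0.0034, 0.0007, 0, 0, 7.3, 0.05], [-0.0376, 0.0083, 0.0007, 0, 0, 7.3, 0.05], [0, 0, 0, 0, 0, 0, 0.05]]
```

View pics/w11.png

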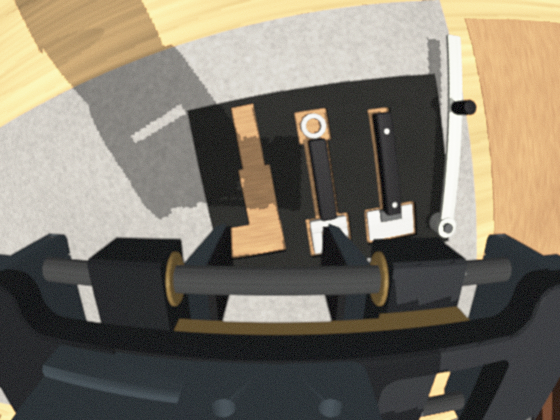

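Spanner and scraper both lie within their pockets. On to the caliper.

move_arm(
  steps=[
    [-0.0268,-0.0276,0.0007,0,0,7.3,0.05],
    [-0.0301,-0.024,0.0007,0,0,7.3,0.05],
    [-0.0329,-0.02,0.0007,0,0,7.3,0.05],
    [-0.0351,-0.0156,0.0007,0,0,7.3,0.05],
    [-0.0368,-0.0111,0.0007,0,0,7.3,0.05],
    [-0.0379,-0.0063,0.0007,0,0,7.3,0.05],
    [-0.0384,-0.0014,0.0007,0,0,7.3,0.05],
    [-0.0383,0.0034,0.0007,0,0,7.3,0.05],
    [-0.02,0.004,0.0007,0,0,6,0.05],
    [0,0,0,0,0,0,0.05],
  ],
)

```text
time: 29.5
position: [0.6501, -0.1578, 0.178]
ee_rot: [179.5, 0.2, 100.0]
force: [-1.1, 0.3, 0.5]
width: 0.0502
```

```bash
python3 -c "
from snap import *
snap('w12')
a=np.load('w12.npz');cv2.imwrite('pics/w12z.png',cv2.resize(a['p'][110:280,220:340,::-1],None,fx=5,fy=3.5,interpolation=2))"
```

```text
29.5 [ 0.6501 -0.1578  0.178 ] [1.7952e+02 1.5000e-01 9.9980e+01] [-1.1  0.3  0.5] 0.0502
```

View pics/w12.png

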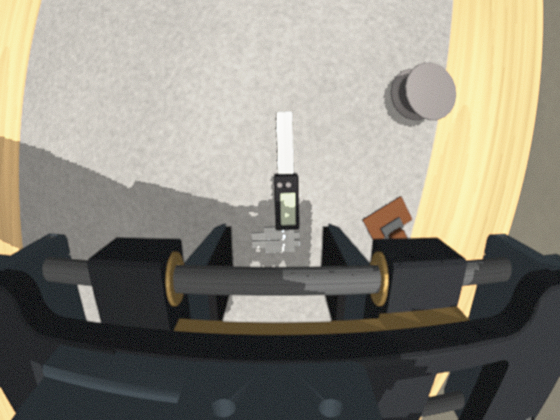

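View pics/w12z.png

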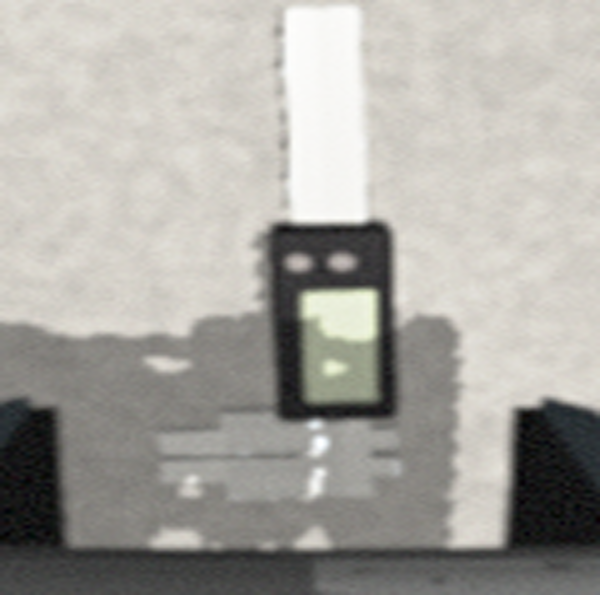

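```bash
python3 - <<'E'
from h import *
a=np.load("w12.npz");K,T=a["K"],a["T"]
P=lambda x,y,z:plane(np.array([[x/5+220-.4,y/3.5+110-.4]]),K,T,z,fray)[0,:2]
c=[P(272,226,.0175),P(388,226,.0175),P(397,417,.0175),P(280,417,.0175)]
print(np.round(c,4),np.linalg.norm(np.diff(c,axis=0,append=c[:1]),axis=1))
A=(c[0]+c[1])/2;B=(c[2]+c[3])/2;E=P(323,6,.005);F=P(325,215,.005)
J=P(300,500,.005)
for v in (B-A,c[3]-c[0],c[2]-c[1],F-E,B-E): print(np.degrees(np.arctan2(v[1],v[0])))
y=np.radians(-79.7);u=np.array([np.cos(y),np.sin(y)]);n=np.array([-u[1],u[0]])
for nm,q,xi in [("ctr",np.mean(c,axis=0),0),("back",A,-30),("front",B,30),("beamend",E,-95),("jaw",J,60)]:
    m=q-u*xi/1000;print(nm,m,m@u,m@n)
for q in ([.6604,-.166],[.6585,-.1668]): print(np.dot(q,u),np.dot(q,n))
E
```

```text
[[ 0.6454 -0.1374]
 [ 0.6689 -0.1333]
 [ 0.6819 -0.1906]
 [ 0.6572 -0.1949]] [0.02382086 0.05883546 0.02503497 0.05866258]
-77.84303216703316
-78.4330774077113
-77.25472077202208
-79.45789954492815
-78.4071172484039
ctr [ 0.66332798 -0.16404795] 0.28000883490287776 0.623306335270367
back [ 0.66250637 -0.16485025] 0.28065130428644924 0.6223545184568329
front [ 0.66414958 -0.16324565] 0.27936636551930627 0.6242581520839013
beamend [ 0.6616673  -0.16518013] 0.2808258351803222 0.6214699792532449
jaw [ 0.65660929 -0.16699039] 0.28170254608829765 0.6161698084085763
0.2814058991598052 0.6200765113419968
0.2818532829814309 0.6180640879978301
```

```bash
python3 -c "
from plan import *
plan([([.6633,-.1645,.08],101.5,4),([.6633,-.1645,.03],101.5,4)],.05)"
```

```text
29.55 [ 0.6498 -0.1571  0.1779] [1.7953e+02 1.5000e-01 1.0009e+02] [-0.1 -0.1 -0.7] 0.05
[[-0.0024, 0.0028, 0.0245, 0.1, 0, -0.4, 0.05], [-0.0024, 0.0028, 0.0245, 0.1, 0, -0.4, 0.05], [-0.0024, 0.0029, 0.0245, 0.1, 0, -0.4, 0.05], [-0.0025, 0.0029, 0.0245, 0.1, 0, -0.4, 0.05], [0, 0, 0.0125, 0, 0, 0, 0.05], [0, 0, 0.0125, 0, 0, 0, 0.05], [0, 0, 0.0125, 0, 0, 0, 0.05], [0, 0, 0.0125, 0, 0, 0, 0.05], [0, 0, 0, 0, 0, 0, 0.05], [0, 0, 0, 0, 0, 0, 0.05]]
```

move_arm(
  steps=[
    [-0.0024,0.0028,0.0245,0.1,0,-0.4,0.05],
    [-0.0024,0.0028,0.0245,0.1,0,-0.4,0.05],
    [-0.0024,0.0029,0.0245,0.1,0,-0.4,0.05],
    [-0.002,0.0029,0.0245,0.1,0,-0.3,0.05],
    [0,0,0.0125,0,0,0,0.05],
    [0,0,0.0125,0,0,0,0.05],
    [0,0,0.0125,0,0,0,0.05],
    [0,0,0.0115,0,0,0,0.05],
    [0,0,0,0,0,0,0.05],
    [0,0,0,0,0,0,0.05],
  ],
)

```text
time: 30.8
position: [0.6609, -0.1603, 0.0191]
ee_rot: [-179.8, 0.0, 102.3]
force: [-0.1, -0.1, -0.3]
width: 0.0497
```

```bash
python3 -c "
from snap import *
snap('w13')
from plan import *
plan([([.6633,-.1645,.0115],101.5,3)],.05)"
```

```text
30.8 [ 0.6609 -0.1603  0.0191] [-1.7983e+02  3.0000e-02  1.0226e+02] [-0.1 -0.1 -0.3] 0.0497
30.85 [ 0.6608 -0.1603  0.0192] [-1.7983e+02  3.0000e-02  1.0226e+02] [-0.1  0.1 -0.6] 0.0497
[[-0.0016, 0.0005, 0.0026, -0.1, 0, 0.3, 0.05], [-0.0015, 0.0005, 0.0026, -0.1, 0, 0.3, 0.05], [-0.0015, 0.0005, 0.0026, -0.1, 0, 0.3, 0.05], [0, 0, 0, 0, 0, 0, 0.05], [0, 0, 0, 0, 0, 0, 0.05], [0, 0, 0, 0, 0, 0, 0.05], [0, 0, 0, 0, 0, 0, 0.05], [0, 0, 0, 0, 0, 0, 0.05], [0, 0, 0, 0, 0, 0, 0.05], [0, 0, 0, 0, 0, 0, 0.05]]
```

View pics/w13.png

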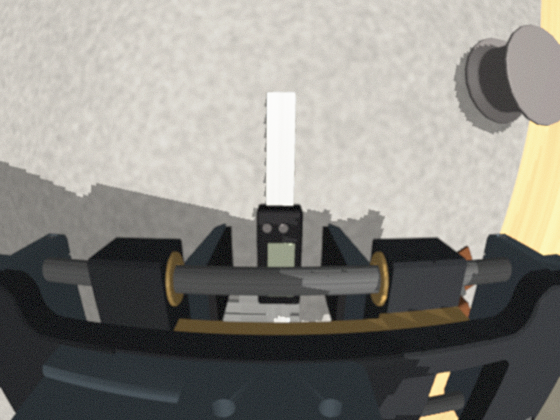

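```bash
python3 - <<'E'
from h import *
a=np.load("w13.npz");K,T=a["K"],a["T"]
P=lambda x,y,z:plane(np.array([[x,y]]),K,T,z,fray)[0,:2]
E=P(280.5,93.5,.005);F=P(280.5,200,.005);C1=P(258,206.5,.018);C2=P(301,206.5,.018)
v=F-E;print(E,np.degrees(np.arctan2(v[1],v[0])));y=np.radians(-78.5);u=np.array([np.cos(y),np.sin(y)])
print(E+.095*u,(C1+C2)/2+.03*u)
E
```

```text
[ 0.64420358 -0.07350515] -77.62601470523829
[ 0.66314354 -0.16659799] [ 0.66276788 -0.16336866]
```

move_arm(
  steps=[
    [-0.0018,0.0005,0.0026,-0.1,0,0.1,0.05],
    [-0.0017,0.0005,0.0026,-0.1,0,0.1,0.05],
    [-0.0015,0.0003,0.0024,0,0,0,0.05],
    [0,0,0.0005,0,0,0,0.05],
    [0,0,0,0,0,0,0.035],
    [0,0,0,0,0,0,0.025],
    [0,0,0,0,0,0,0.02],
    [0,0,0,0,0,0,0.02],
    [0,0,0,0,0,0,0.02],
    [0,0,0,0,0,0,0.02],
  ],
  force=35,
)

```text
time: 32.1
position: [0.6639, -0.1655, 0.0116]
ee_rot: [179.9, 0.1, 102.0]
force: [0.5, -0.2, -0.6]
width: 0.0258
```

```bash
python3 -c "
from plan import *
s=ctrl.observe();p=s['position']
plan([([p[0],p[1],.09],102,3),([.486,.115,.09],177,7)],.02)"
```

```text
32.1 [ 0.6639 -0.1655  0.0116] [1.7988e+02 8.0000e-02 1.0205e+02] [ 0.5 -0.2 -0.6] 0.0258
[[0, 0.0001, -0.0261, 0, 0, 0, 0.02], [0, 0, -0.0261, 0, 0, 0, 0.02], [0, 0, -0.0261, 0, 0, 0, 0.02], [0.0445, -0.0165, 0, 0, 0, -10.7, 0.02], [0.0468, -0.008, 0, 0, 0, -10.7, 0.02], [0.0474, 0.0009, 0, 0, 0, -10.7, 0.02], [0.0465, 0.0097, 0, 0, 0, -10.7, 0.02], [0.0438, 0.0181, 0, 0, 0, -10.7, 0.02], [0.0397, 0.026, 0, 0, 0, -10.7, 0.02], [0.0342, 0.0329, 0, 0, 0, -10.7, 0.02]]
```

move_arm(
  steps=[
    [0,0,-0.0261,0,0,0,0.02],
    [0,0,-0.0261,0,0,0,0.02],
    [0,0,-0.0261,0,0,0,0.02],
    [0.0445,-0.0165,0,0,0,-10,0.02],
    [0.0468,-0.008,0,0,0,-10,0.02],
    [0.0474,0.0009,0,0,0,-10,0.02],
    [0.0465,0.0097,0,0,0,-10,0.02],
    [0.0438,0.0181,0,0,0,-10,0.02],
    [0.035,0.022,0,0,0,-10,0.02],
    [0.02,0.02,0,0,0,-8,0.02],
  ],
)

```text
time: 33.35
position: [0.4995, 0.1031, 0.0916]
ee_rot: [180.0, 0.2, 172.0]
force: [0.4, 0.5, -1.1]
width: 0.0256
```

```bash
python3 -c "
from plan import *
plan([([.4854,.1214,.075],177,5),([.4854,.1214,.045],177,3)],.02)"
```

```text
33.35 [0.4995 0.1031 0.0916] [1.8000e+02 1.5000e-01 1.7204e+02] [ 0.4  0.5 -1.1] 0.0256
[[0.0033, 0.0032, 0.0033, 0, 0, -1.0, 0.02], [0.0033, 0.0033, 0.0033, 0, 0, -1.0, 0.02], [0.0032, 0.0033, 0.0033, 0, 0, -1.0, 0.02], [0.0031, 0.0034, 0.0033, 0, 0, -1.0, 0.02], [0.0031, 0.0035, 0.0033, 0, 0, -1.0, 0.02], [0, 0, 0.01, 0, 0, 0, 0.02], [0, 0, 0.01, 0, 0, 0, 0.02], [0, 0, 0.01, 0, 0, 0, 0.02], [0, 0, 0, 0, 0, 0, 0.02], [0, 0, 0, 0, 0, 0, 0.02]]
```

move_arm(
  steps=[
    [0.0023,0.0023,0.0033,0,0,-0.8,0.02],
    [0.0023,0.0023,0.0033,0,0,-0.8,0.02],
    [0.0023,0.0023,0.0033,0,0,-0.8,0.02],
    [0.0022,0.0024,0.0033,0,0,-0.8,0.02],
    [0.002,0.0025,0.0033,0,0,-0.8,0.02],
    [0,0,0.01,0,0,0,0.02],
    [0,0,0.01,0,0,0,0.02],
    [0,0,0.008,0,0,0,0.02],
    [0,0,0,0,0,0,0.02],
    [0,0,0,0,0,0,0.02],
  ],
)

```text
time: 34.6
position: [0.4896, 0.1159, 0.0433]
ee_rot: [-180.0, 0.1, 176.0]
force: [0.3, -0.9, -1.7]
width: 0.0257
```

```bash
python3 -c "
from snap import *
snap('w14')
from plan import *
plan([([.4854,.1214,.036],177,2)],.02)"
```

```text
34.6 [0.4896 0.1159 0.0433] [-1.7997e+02  1.0000e-01  1.7601e+02] [ 0.3 -0.9 -1.7] 0.0257
34.65 [0.4895 0.1158 0.0433] [-1.7997e+02  1.0000e-01  1.7601e+02] [ 0.9  0.7 -1. ] 0.0256
[[0.0023, 0.0026, 0.0037, 0, 0.1, -0.5, 0.02], [0.0022, 0.0027, 0.0037, 0, 0.1, -0.5, 0.02], [0, 0, 0, 0, 0, 0, 0.02], [0, 0, 0, 0, 0, 0, 0.02], [0, 0, 0, 0, 0, 0, 0.02], [0, 0, 0, 0, 0, 0, 0.02], [0, 0, 0, 0, 0, 0, 0.02], [0, 0, 0, 0, 0, 0, 0.02], [0, 0, 0, 0, 0, 0, 0.02], [0, 0, 0, 0, 0, 0, 0.02]]
```

View pics/w14.png

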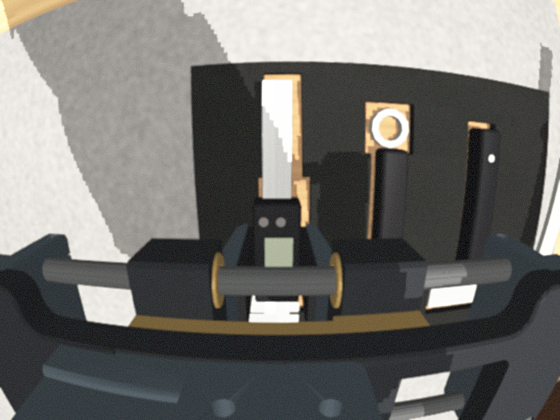

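```bash
python3 - <<'E'
from h import *
a=np.load("w14.npz");K,T,p=a["K"],a["T"],a["p"]
cv2.imwrite("pics/w14z.png",cv2.resize(p[60:220,230:330,::-1],None,fx=5,fy=3.7,interpolation=2))
TCP=np.array([.4896,.1159]);y=np.radians(176.01-180);u=np.array([np.cos(y),np.sin(y)]);n=np.array([-u[1],u[0]])
P=lambda x,y,z:plane(np.array([[x,y]]),K,T,z,fray)[0,:2]
z0=.0433-.0116
for c,zz,xi in [((277.5,79.5),z0+.005,-95),((277,199),z0+.018,-30)]:
    w=P(*c,zz)-TCP;print("hand",w@u*1000-xi,w@n*1000)
v=P(277.5,195,z0+.005)-P(277.5,80,z0+.005);print("beam yaw rel",np.degrees(np.arctan2(v[1],v[0]))-(176.01-180))
th=np.radians(-2.97);R=np.array([[np.cos(th),-np.sin(th)],[np.sin(th),np.cos(th)]]);o=np.array([.5009,.1887])
for c in [(263,74.5),(300,74.5)]:print((P(*c,.010)-o)@R*1000,"want -110.5, -79.5/-56.5")
E
```

```text
hand -0.5479230865852998 0.042338780092808975
hand -2.768317686220257 -0.21611490871537473
beam yaw rel 0.04257724656316597
[-110.31869981  -80.24859433] want -110.5, -79.5/-56.5
[-110.02176605  -57.45418955] want -110.5, -79.5/-56.5
```

View pics/w14z.png

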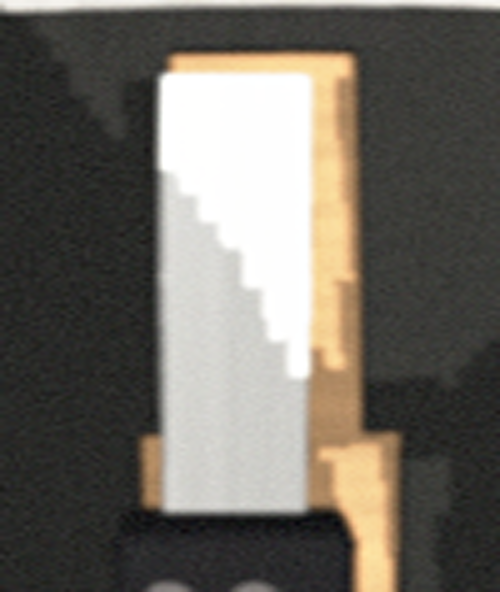

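```bash
python3 -c "
from plan import *
plan([([.4862,.1211,.036],177,3)],.02)"
```

```text
34.65 [0.4895 0.1158 0.0433] [-1.7997e+02  1.0000e-01  1.7601e+02] [ 0.9  0.7 -1. ] 0.0256
[[0.0012, 0.0017, 0.0024, 0, 0, -0.3, 0.02], [0.0012, 0.0017, 0.0024, 0, 0, -0.3, 0.02], [0.0012, 0.0017, 0.0024, 0, 0, -0.3, 0.02], [0, 0, 0, 0, 0, 0, 0.02], [0, 0, 0, 0, 0, 0, 0.02], [0, 0, 0, 0, 0, 0, 0.02], [0, 0, 0, 0, 0, 0, 0.02], [0, 0, 0, 0, 0, 0, 0.02], [0, 0, 0, 0, 0, 0, 0.02], [0, 0, 0, 0, 0, 0, 0.02]]
```

move_arm(
  steps=[
    [0.0012,0.0017,0.0024,0,0,-0.3,0.02],
    [0.0012,0.0017,0.0024,0,0,-0.4,0.02],
    [0.001,0.0015,0.0024,0,0,-0.3,0.02],
    [0,0,0,0,0,0,0.02],
    [0,0,0,0,0,0,0.02],
    [0,0,0,0,0,0,0.02],
    [0,0,0,0,0,0,0.02],
    [0,0,0,0,0,0,0.02],
    [0,0,0,0,0,0,0.02],
    [0,0,0,0,0,0,0.02],
  ],
)

```text
time: 35.9
position: [0.4868, 0.1214, 0.0364]
ee_rot: [-180.0, 0.2, 177.1]
force: [0.6, 0.5, -1.4]
width: 0.0254
```

```bash
python3 -c "
from plan import *
plan([([.4862,.1211,.036],177,2)],.02)"
```

```text
35.9 [0.4868 0.1214 0.0364] [-179.99    0.18  177.08] [ 0.6  0.5 -1.4] 0.0254
[[0.0003, -0.0002, 0.0002, 0, 0.1, 0, 0.02], [0.0003, -0.0002, 0.0002, 0, 0.1, 0, 0.02], [0, 0, 0, 0, 0, 0, 0.02], [0, 0, 0, 0, 0, 0, 0.02], [0, 0, 0, 0, 0, 0, 0.02], [0, 0, 0, 0, 0, 0, 0.02], [0, 0, 0, 0, 0, 0, 0.02], [0, 0, 0, 0, 0, 0, 0.02], [0, 0, 0, 0, 0, 0, 0.02], [0, 0, 0, 0, 0, 0, 0.02]]
```

Lower 18 mm to about z 0.0185.

move_arm(
  steps=[
    [0.0003,-0.0002,0.002,0,0.1,0.1,0.02],
    [0.0002,0,0.004,0,0.1,0,0.02],
    [0,0,0.004,0,0,0,0.02],
    [0,0,0.004,0,0,0,0.02],
    [0,0,0.0025,0,0,0,0.02],
    [0,0,0.001,0,0,0,0.02],
    [0,0,0,0,0,0,0.02],
    [0,0,0,0,0,0,0.02],
    [0,0,0,0,0,0,0.02],
    [0,0,0,0,0,0,0.02],
  ],
)

```text
time: 37.15
position: [0.4861, 0.1212, 0.0176]
ee_rot: [-180.0, -0.1, 177.0]
force: [-0.1, 0.4, -0.3]
width: 0.0255
```

```bash
python3 -c "
from snap import *
snap('w15')"
```

```text
37.15 [0.4861 0.1212 0.0176] [-1.7998e+02 -7.0000e-02  1.7698e+02] [-0.1  0.4 -0.3] 0.0255
```

View pics/w15.png

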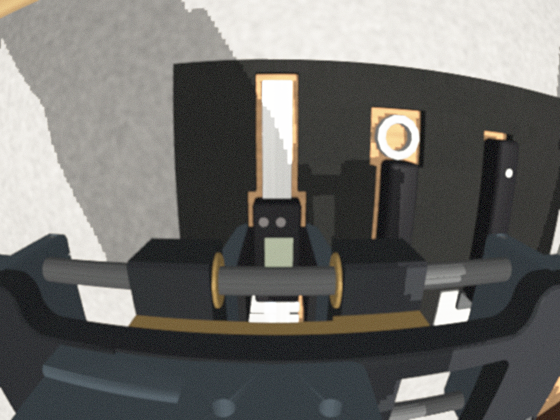

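move_arm(
  steps=[
    [0,0,0,0,0,0,0.032],
    [0,0,0,0,0,0,0.04],
    [0,0,0,0,0,0,0.045],
    [0,0,-0.01,0,0,0,0.045],
    [0,0,-0.02,0,0,0,0.045],
    [0,0,-0.04,0,0,0,0.05],
    [0,0,-0.05,0,0,0,0.05],
    [-0.01,0.03,-0.03,0,0,0,0.05],
    [-0.02,0.04,0,0,0,0,0.05],
    [0,0.03,0,0,0,0,0.05],
  ],
)

```text
time: 38.45
position: [0.523, 0.221, 0.1776]
ee_rot: [179.9, 0.1, 176.8]
force: [-0.4, 0.2, -1.0]
width: 0.05
```

```bash
python3 -c "
from snap import *
snap('w16')"
```

```text
38.45 [0.523  0.221  0.1776] [1.7991e+02 1.4000e-01 1.7681e+02] [-0.4  0.2 -1. ] 0.05
```

View pics/w16.png

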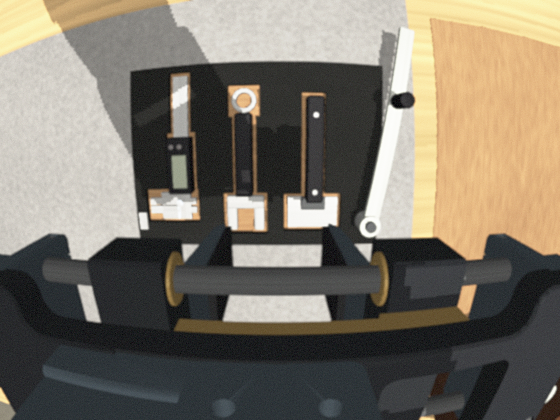

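```bash
python3 - <<'E'
from h import *
a=np.load("w16.npz");K,T,d=a["K"],a["T"],a["d"]
def W(px):
    o,r=fray([px],K,T);c=r[0]@T[:3,2];D=d[px[1]-1:px[1]+2,px[0]-1:px[0]+2];return o+r[0]/c*np.median(D)
for nm,px in dict(cal_beam=(180,105),cal_h=(180,185),calh2=(176,140),cal_jaw=(165,207),cal_j2=(190,205),ring=(254,100),sp1=(244,120),sp2=(245,185),spj=(231,215),spj2=(260,215),sc1=(316,105),sc2=(315,185),bl=(293,215),br=(330,215),tray=(210,150),knob=(405,100),bar=(390,130)).items(): print(nm,np.round(W(px)*1000,1))
k=plane([[400.5,100.5]],K,T,.066,fray);print(k)
E
```

```text
cal_beam [422.3 124.9  10.1]
cal_h [506.1 121.   22.8]
calh2 [459.  121.6  22.9]
cal_jaw [531.6  96.2  10.3]
cal_j2 [531.1 125.8  10. ]
ring [424.7 203.6  12.9]
sp1 [444.9 193.3  24.5]
sp2 [510.1 189.8  25.2]
spj [544.  170.8  12.9]
spj2 [545.7 202.1  12.9]
sc1 [433.8 264.7  25.5]
sc2 [514.  260.5  25.5]
bl [548.7 237.4   9.6]
br [551.  277.9   9.5]
tray [472.9 154.5  13. ]
knob [431.6 341.9  65.5]
bar [459.8 337.2  35.1]
[[0.43224919 0.33715861 0.066     ]]
```

```bash
python3 -c "
from plan import *
plan([([.430,.344,.11],177,5),([.430,.344,.065],177,4)],.05)"
```

```text
38.5 [0.523  0.2234 0.1779] [1.7987e+02 1.6000e-01 1.7684e+02] [-1.   0.3  1.5] 0.0498
[[0.0199, 0.023, 0.0136, 0, 0, 0, 0.05], [0.0199, 0.0231, 0.0136, 0, 0, 0, 0.05], [0.0199, 0.0231, 0.0136, 0, 0, 0, 0.05], [0.0199, 0.0231, 0.0136, 0, 0, 0, 0.05], [0.0199, 0.0231, 0.0136, 0, 0, 0, 0.05], [0, 0, 0.0112, 0, 0, 0, 0.05], [0, 0, 0.0113, 0, 0, 0, 0.05], [0, 0, 0.0112, 0, 0, 0, 0.05], [0, 0, 0.0112, 0, 0, 0, 0.05], [0, 0, 0, 0, 0, 0, 0.05]]
```

move_arm(
  steps=[
    [0.0195,0.023,0.0136,0,0,0,0.05],
    [0.0199,0.0231,0.0136,0,0,0,0.05],
    [0.0199,0.0231,0.0136,0,0,0,0.05],
    [0.0199,0.0231,0.0136,0,0,0,0.05],
    [0.015,0.019,0.0136,0,0,0,0.05],
    [0,0,0.008,0,0,0,0.05],
    [0,0,0.008,0,0,0,0.05],
    [0,0,0.008,0,0,0,0.05],
    [0,0,0,0,0,0,0.05],
    [0,0,0,0,0,0,0.05],
  ],
)

```text
time: 39.75
position: [0.4349, 0.3422, 0.0879]
ee_rot: [179.7, 0.4, 176.8]
force: [-0.4, 0.9, 0.0]
width: 0.0498
```

```bash
python3 -c "
from snap import *
snap('w17')
from plan import *
plan([([.430,.344,.07],177,2),([.430,.344,.045],177,3)],.05)"
```

```text
39.75 [0.4349 0.3422 0.0879] [179.74   0.42 176.82] [-0.4  0.9  0. ] 0.0498
39.8 [0.4349 0.3422 0.088 ] [179.74   0.42 176.82] [ 0.4 -0.4 -0. ] 0.05
[[0.0026, 0.0007, 0.009, 0.1, 0.2, -0.1, 0.05], [0.0025, 0.0007, 0.009, 0.1, 0.2, -0.1, 0.05], [0, 0, 0.0083, 0, 0, 0, 0.05], [0, 0, 0.0083, 0, 0, 0, 0.05], [0, 0, 0.0083, 0, 0, 0, 0.05], [0, 0, 0, 0, 0, 0, 0.05], [0, 0, 0, 0, 0, 0, 0.05], [0, 0, 0, 0, 0, 0, 0.05], [0, 0, 0, 0, 0, 0, 0.05], [0, 0, 0, 0, 0, 0, 0.05]]
```

View pics/w17.png

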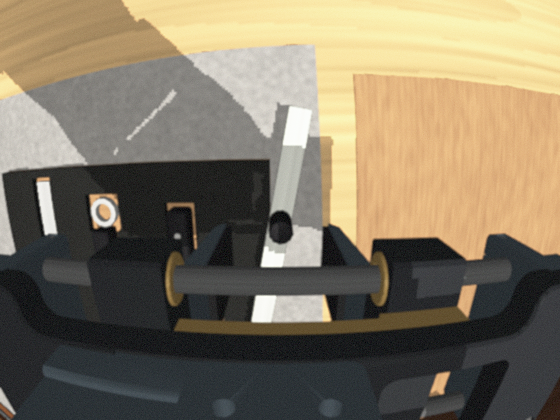

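```bash
python3 -c "
from h import *
a=np.load('w17.npz');print(plane([[280.5,233],[281,219]],a['K'],a['T'],.066,fray))"
```

```text
[[0.43053401 0.34465053 0.066     ]
 [0.42145793 0.34542686 0.066     ]]
```

Consistent with (0.430, 0.344). Descend and pinch.

move_arm(
  steps=[
    [0.0024,0.0008,0.009,0.1,0.2,-0.1,0.05],
    [0.0024,0.0008,0.009,0.1,0.2,-0.1,0.05],
    [0,0,0.0083,0,0,0,0.05],
    [0,0,0.0083,0,0,0,0.05],
    [0,0,0.006,0,0,0,0.05],
    [0,0,0,0,0,0,0.04],
    [0,0,0,0,0,0,0.025],
    [0,0,0,0,0,0,0.012],
    [0,0,0,0,0,0,0.012],
    [0,0,0,0,0,0,0.012],
  ],
  force=12,
)

```text
time: 41.05
position: [0.4301, 0.3444, 0.0447]
ee_rot: [179.9, 0.0, 177.0]
force: [0.5, -0.8, -2.5]
width: 0.0156
```

```bash
python3 -c "
from arc import *
arc(.8,7)"
```

```text
r 0.13050132776610096 bar 1.7351712719937427
41.05 [0.4301 0.3444 0.0447] [1.7994e+02 1.0000e-02 1.7703e+02] [ 0.5 -0.8 -2.5] 0.0156
[[0.0022, -0.0173, -0.0003, 0.1, 0, 0, 0.012], [-0.0006, -0.0175, 0, 0, 0, 0, 0.012], [-0.003, -0.0172, 0, 0, 0, 0, 0.012], [-0.0052, -0.0167, 0, 0, 0, 0, 0.012], [-0.0074, -0.0158, 0, 0, 0, 0, 0.012], [-0.0095, -0.0147, 0, 0, 0, 0, 0.012], [-0.0113, -0.0133, 0, 0, 0, 0, 0.012], [0, 0, 0, 0, 0, 0, 0.012], [0, 0, 0, 0, 0, 0, 0.012], [0, 0, 0, 0, 0, 0, 0.012]]
```

move_arm(
  steps=[
    [0.0018,-0.0173,-0.0003,0.1,0,0,0.012],
    [-0.0006,-0.0175,0,0,0,0,0.012],
    [-0.003,-0.0172,0,0,0,0,0.012],
    [-0.0052,-0.0167,0,0,0,0,0.012],
    [-0.0074,-0.0158,0,0,0,0,0.012],
    [-0.0095,-0.0147,0,0,0,0,0.012],
    [-0.0113,-0.0133,0,0,0,0,0.012],
    [0,0,0,0,0,0,0.012],
    [0,0,0,0,0,0,0.012],
    [0,0,0,0,0,0,0.012],
  ],
)

```text
time: 42.3
position: [0.4629, 0.2226, 0.0454]
ee_rot: [180.0, 0.1, 177.0]
force: [-0.6, -0.4, -0.7]
width: 0.0156
```

```bash
python3 -c "
from arc import *
arc(.08,7)"
```

```text
r 0.13326464757152598 bar 0.7384022616091837
42.3 [0.4629 0.2226 0.0454] [1.7999e+02 9.0000e-02 1.7697e+02] [-0.6 -0.4 -0.7] 0.0156
[[-0.011, -0.0062, 0.0004, 0, 0.1, 0, 0.012], [-0.0102, -0.0069, 0, 0, 0, 0, 0.012], [-0.0108, -0.0059, 0, 0, 0, 0, 0.012], [-0.0113, -0.0049, 0, 0, 0, 0, 0.012], [-0.0117, -0.0038, 0, 0, 0, 0, 0.012], [-0.012, -0.0027, 0, 0, 0, 0, 0.012], [-0.0122, -0.0015, 0, 0, 0, 0, 0.012], [0, 0, 0, 0, 0, 0, 0.012], [0, 0, 0, 0, 0, 0, 0.012], [0, 0, 0, 0, 0, 0, 0.012]]
```

move_arm(
  steps=[
    [-0.011,-0.006,0.0002,0,0.1,0,0.012],
    [-0.0102,-0.0067,0,0,0,0,0.012],
    [-0.0108,-0.0059,0,0,0,0,0.012],
    [-0.0113,-0.0049,0,0,0,0,0.012],
    [-0.0117,-0.0038,0,0,0,0,0.012],
    [-0.012,-0.0027,0,0,0,0,0.012],
    [-0.0122,-0.0015,0,0,0,0,0.012],
    [0,0,0,0,0,0,0.012],
    [0,0,0,0,0,0,0.012],
    [0,0,0,0,0,0,0.012],
  ],
)

```text
time: 43.55
position: [0.544, 0.1861, 0.0453]
ee_rot: [-179.9, -0.2, 177.1]
force: [-0.4, 1.4, 1.3]
width: 0.0157
```

```bash
python3 -c "
from arc import *
arc(-.04,5)"
```

```text
r 0.1309672956347575 bar 0.05217148313517406
43.55 [0.544  0.1861 0.0453] [-179.94   -0.19  177.14] [-0.4  1.4  1.3] 0.0157
[[-0.0024, -0.0001, 0.0003, -0.1, -0.2, 0.1, 0.012], [-0.0024, -0.0001, 0, 0, 0, 0, 0.012], [-0.0024, 0, 0, 0, 0, 0, 0.012], [-0.0024, 0, 0, 0, 0, 0, 0.012], [-0.0024, 0.0001, 0, 0, 0, 0, 0.012], [0, 0, 0, 0, 0, 0, 0.012], [0, 0, 0, 0, 0, 0, 0.012], [0, 0, 0, 0, 0, 0, 0.012], [0, 0, 0, 0, 0, 0, 0.012], [0, 0, 0, 0, 0, 0, 0.012]]
```

move_arm(
  steps=[
    [-0.0024,0,0.0003,-0.1,-0.2,0.1,0.012],
    [-0.0024,0,0,0,0,0,0.012],
    [-0.0024,0,0,0,0,0,0.012],
    [-0.0024,0,0,0,0,0,0.012],
    [-0.0024,0,0,0,0,0,0.012],
    [-0.001,0,0,0,0,0,0.012],
    [0,0,0,0,0,0,0.012],
    [0,0,0,0,0,0,0.012],
    [0,0,0,0,0,0,0.012],
    [0,0,0,0,0,0,0.012],
  ],
)

```text
time: 44.8
position: [0.5479, 0.1859, 0.0447]
ee_rot: [-179.9, -1.0, 177.0]
force: [0.4, 2.7, 1.6]
width: 0.0161
```

```bash
python3 -c "
from arc import *
arc(-.04,5)
from snap import *
snap('w18')"
```

```text
r 0.13084173424608747 bar 0.022841550287162837
44.8 [0.5479 0.1859 0.0447] [-179.9    -1.01  176.97] [0.4 2.7 1.6] 0.0161
[[-0.0016, -0.0002, -0.0003, -0.1, -1.0, 0, 0.012], [-0.0016, 0, 0, 0, 0, 0, 0.012], [-0.0016, 0, 0, 0, 0, 0, 0.012], [-0.0016, 0, 0, 0, 0, 0, 0.012], [-0.0016, 0.0001, 0, 0, 0, 0, 0.012], [0, 0, 0, 0, 0, 0, 0.012], [0, 0, 0, 0, 0, 0, 0.012], [0, 0, 0, 0, 0, 0, 0.012], [0, 0, 0, 0, 0, 0, 0.012], [0, 0, 0, 0, 0, 0, 0.012]]
44.8 [0.5479 0.1859 0.0447] [-179.9    -1.01  176.97] [0.4 2.7 1.6] 0.0161
```

View pics/w18.png

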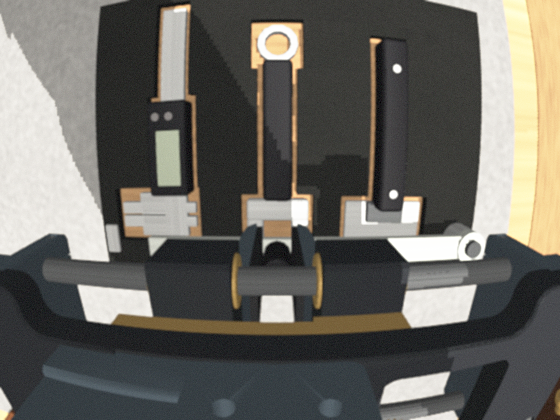

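move_arm(
  steps=[
    [-0.003,0,0,0,-0.5,0,0.012],
    [-0.005,0,0,0,-0.5,0,0.012],
    [-0.005,0,0,0,0,0,0.012],
    [-0.005,0,0,0,0,0,0.012],
    [-0.005,0,0,0,0,0,0.012],
    [-0.005,0,0,0,0,0,0.012],
    [-0.005,0,0,0,0,0,0.012],
    [-0.005,0,0,0,0,0,0.012],
    [-0.005,0,0,0,0,0,0.012],
    [-0.005,0,0,0,0,0,0.012],
  ],
)

```text
time: 46.1
position: [0.5724, 0.1843, 0.0377]
ee_rot: [-179.5, -2.8, 176.7]
force: [-0.3, -0.2, 0.2]
width: 0.0121
```

```bash
python3 -c "
from snap import *
snap('w19')
snap('t2','top',(95,170,235,280),5.4)"
```

```text
46.1 [0.5724 0.1843 0.0377] [-179.5    -2.83  176.73] [-0.3 -0.2  0.2] 0.0121
46.15 [0.5732 0.1842 0.0378] [-179.5    -2.78  176.73] [ 0.4 -0.4 -0.1] 0.0119
```

View pics/w19.png

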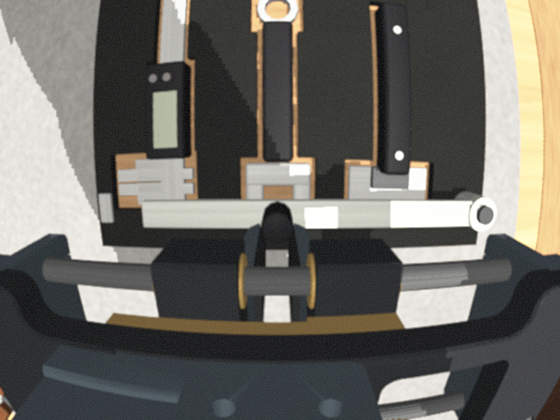

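View pics/t2.png

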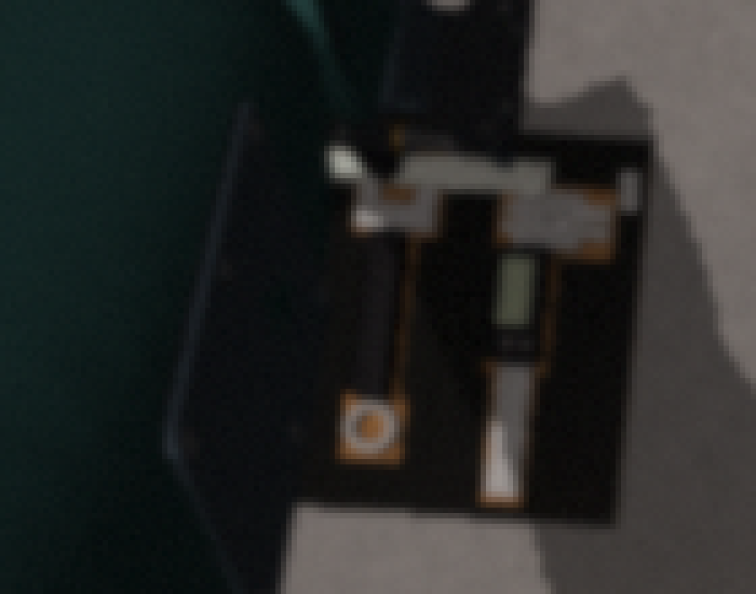

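```bash
python3 - <<'E'
from h import *
a=np.load("w19.npz");K,T,p=a["K"],a["T"],a["p"]
cv2.imwrite("pics/w19z.png",cv2.resize(p[185:245,90:500,::-1],None,fx=1.9,fy=6,interpolation=2))
P=lambda x,y,z:plane(np.array([[x,y]]),K,T,z,fray)[0,:2]
g=p.max(2).astype(int)
for c in (165,190,215,320,350,380,420,440):
    col=g[190:238,c];e=np.where(col>110)[0];print(c,190+e.min(),190+e.max(),col[::4])
E
```

```text
165 190 227 [189 186 181 197 212 203 209 208 206 187  40  39]
190 190 227 [196 172 170 201 217 204 210 210 210 198  39  41]
215 199 228 [ 39  38  61 208 217 201 212 213 207 201  40  37]
320 199 228 [ 45  36  74 214 210 254 255 254 254 255  52  61]
350 190 227 [189 186 181 211 202 207 210 209 205 199  42  44]
380 190 227 [225 190 176 205 204 204 209 210 203 187  54  63]
420 190 227 [213 188 181 255 253 254 254 254 254 252  59  60]
440 200 227 [ 55  39  43 255 253 254 254 254 254 232  60  63]
```

View pics/w19z.png

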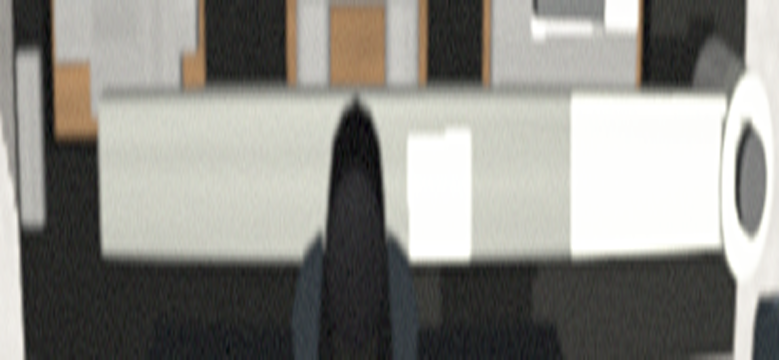

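```bash
python3 - <<'E'
from h import *
a=np.load("w19.npz");K,T,p=a["K"],a["T"],a["p"];g=p.max(2).astype(float)
def sub(c,r0):
    col=g[:,c-2:c+3].mean(1)
    for r in range(r0,r0+12):
        if col[r]>=120>col[r+1]: return r+(col[r]-120)/(col[r]-col[r+1])
L=[(c,sub(c,220)) for c in (160,175,190,205,220,235,330,350,370,390,410,430)]
q=plane(np.array(L),K,T,.036,fray)[:,:2];k=np.polyfit(q[:,1],q[:,0],1)
print(np.round(q,4)); print("dir angle vs -y deg",np.degrees(np.arctan(k[0])))
E
```

```text
[[0.5546 0.1168]
 [0.5551 0.1262]
 [0.5556 0.1353]
 [0.556  0.1442]
 [0.5565 0.1529]
 [0.5569 0.1615]
 [0.5601 0.2147]
 [0.5604 0.2262]
 [0.5611 0.238 ]
 [0.562  0.2503]
 [0.5628 0.2631]
 [0.5636 0.2767]]
dir angle vs -y deg 3.1991638830110234
```

move_arm(
  steps=[
    [-0.008,0,0,0,0.5,0,0.012],
    [-0.008,0,-0.005,0,0.7,0,0.012],
    [0,0,-0.02,0,0.8,0,0.01],
    [0,0,-0.03,0,0.8,0,0.0],
    [0,0,-0.02,0,0,0,0.0],
    [0.02,0,0,0,0,0,0.0],
    [0.03,0,0,0,0,0,0.0],
    [0.02,0,0,0,0,0,0.0],
    [0,0,0,0,0,0,0.0],
    [0,0,0,0,0,0,0.0],
  ],
)

```text
time: 47.45
position: [0.5228, 0.1863, 0.1195]
ee_rot: [-179.4, -5.8, 176.7]
force: [0.1, -0.6, -0.5]
width: 0.0003
```

```bash
python3 -c "
from snap import *
snap('w20')
from plan import *
plan([([.515,.188,.07],177,4),([.515,.188,.048],177,3)],.0)"
```

```text
47.45 [0.5228 0.1863 0.1195] [-179.43   -5.85  176.67] [ 0.1 -0.6 -0.5] 0.0003
47.5 [0.5227 0.1862 0.1194] [-179.43   -5.87  176.66] [ 0.3 -0.3 -0.7] 0.0004
[[0.0007, 0.0005, 0.0125, -0.1, -1.5, -0.1, 0.0], [0.001, 0.0004, 0.0125, -0.1, -1.5, -0.1, 0.0], [0.0013, 0.0004, 0.0124, -0.1, -1.5, -0.1, 0.0], [0.0016, 0.0004, 0.0124, -0.1, -1.5, -0.1, 0.0], [0, 0, 0.0073, 0, 0, 0, 0.0], [0, 0, 0.0073, 0, 0, 0, 0.0], [0, 0, 0.0073, 0, 0, 0, 0.0], [0, 0, 0, 0, 0, 0, 0.0], [0, 0, 0, 0, 0, 0, 0.0], [0, 0, 0, 0, 0, 0, 0.0]]
```

View pics/w20.png

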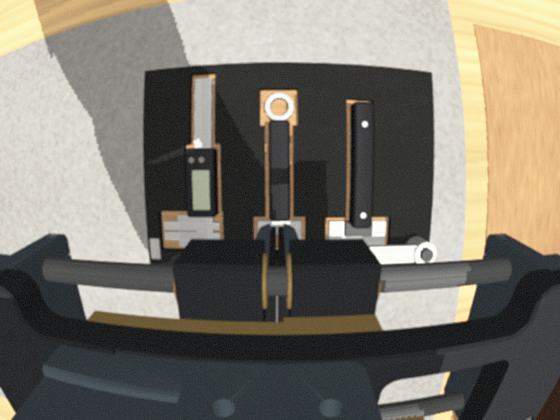

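move_arm(
  steps=[
    [0.0007,0.0005,0.0125,-0.1,-1.5,-0.1,0],
    [0.001,0.0004,0.0125,-0.1,-1.5,-0.1,0],
    [0.0013,0.0004,0.0124,-0.1,-1.5,-0.1,0],
    [0.0016,0.0004,0.0124,-0.1,-1.4,-0.1,0],
    [0,0,0.0073,0,0,0,0],
    [0,0,0.0073,0,0,0,0],
    [0,0,0.0065,0,0,0,0],
    [0,0,0,0,0,0,0],
    [0,0,0,0,0,0,0],
    [0,0,0,0,0,0,0],
  ],
)

```text
time: 48.75
position: [0.5193, 0.1879, 0.0459]
ee_rot: [-179.9, 0.3, 177.0]
force: [0.2, -0.2, 0.5]
width: 0.0004
```

```bash
python3 -c "
from plan import *
plan([([.525,.186,.048],177,3)],.0)"
```

```text
48.75 [0.5193 0.1879 0.0459] [-179.9     0.25  177.01] [ 0.2 -0.2  0.5] 0.0004
[[-0.0019, -0.0005, -0.0007, 0, 0.1, 0, 0.0], [-0.0019, -0.0005, -0.0007, 0, 0.1, 0, 0.0], [-0.0019, -0.0005, -0.0007, 0, 0.1, 0, 0.0], [0, 0, 0, 0, 0, 0, 0.0], [0, 0, 0, 0, 0, 0, 0.0], [0, 0, 0, 0, 0, 0, 0.0], [0, 0, 0, 0, 0, 0, 0.0], [0, 0, 0, 0, 0, 0, 0.0], [0, 0, 0, 0, 0, 0, 0.0], [0, 0, 0, 0, 0, 0, 0.0]]
```

move_arm(
  steps=[
    [-0.0015,-0.0005,0,0,0,0,0],
    [-0.0015,-0.0005,0,0,0,0,0],
    [-0.0015,0,0,0,0,0,0],
    [-0.0015,0,0,0,0,0,0],
    [-0.0015,0,0,0,0,0,0],
    [-0.0015,0,0,0,0,0,0],
    [-0.0015,0,0,0,0,0,0],
    [-0.0015,0,0,0,0,0,0],
    [-0.0015,0,0,0,0,0,0],
    [-0.0015,0,0,0,0,0,0],
  ],
)

```text
time: 50.0
position: [0.5264, 0.1864, 0.0453]
ee_rot: [-179.7, -0.8, 177.0]
force: [-12.0, 3.6, 11.8]
width: -0.0
```

```bash
python3 -c "
from cell import ctrl
s=ctrl.observe();print(s['position'],s['force'],s['ee_rot'])"
```

```text
[0.52642847 0.18643483 0.045284  ] [-11.95105181   3.57495473  11.79242739] [-179.73998226   -0.7724534   176.9816934 ]
```

move_arm(
  steps=[
    [0.004,0,0,0,0,0,0],
    [0.006,0,-0.003,0,-0.4,0,0],
    [0.004,0,-0.02,0,-0.4,0,0],
    [0,0,-0.04,0,0,0,0],
    [0,0,-0.05,0,0,0,0],
    [-0.03,0,-0.04,0,0,0,0],
    [-0.05,0,0,0,0,0,0],
    [-0.04,0,0,0,0,0,0],
    [0,0,0,0,0,0,0],
    [0,0,0,0,0,0,0],
  ],
)

```text
time: 51.25
position: [0.6327, 0.1811, 0.2051]
ee_rot: [-179.7, 0.3, 177.0]
force: [0.1, 1.1, -0.6]
width: 0.0006
```

```bash
python3 -c "
from snap import *
snap('w21')"
```

```text
51.25 [0.6327 0.1811 0.2051] [-179.71    0.33  177.01] [ 0.1  1.1 -0.6] 0.0006
```

View pics/w21.png

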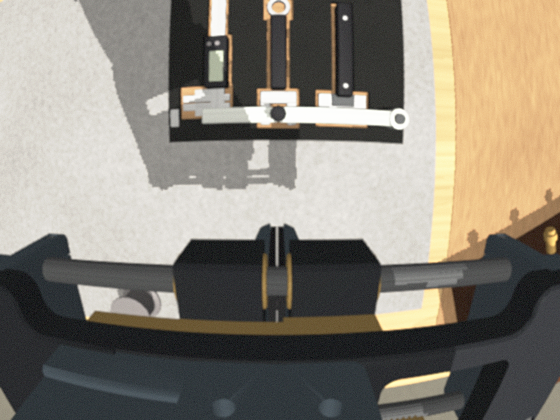

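```bash
python3 - <<'E'
from h import *
a=np.load("w21.npz");K,T,p,d=a["K"],a["T"],a["p"],a["d"];g=p.max(2).astype(float)
def edge(c,r0,r1,up):
    col=g[:,c-2:c+3].mean(1)
    for r in range(r0,r1):
        if (up and col[r]<100<=col[r+1]) or (not up and col[r]>=100>col[r+1]): return r+(100-col[r])/(col[r+1]-col[r])
for nm,cs,r0,r1,up,z in [("bar",[210,222,235,248,258,300,315,330,345,360,375,385],116,132,False,.036),("tray",[180,195,210,225,240,260,300,330,350,370,390,395],130,150,True,.014)]:
    q=plane(np.array([(c,edge(c,r0,r1,up)) for c in cs]),K,T,z,fray)[:,:2];k=np.polyfit(q[:,1],q[:,0],1);print(nm,np.degrees(np.arctan(k[0])),np.abs(q[:,0]-np.polyval(k,q[:,1])).max())
def W(px):
    o,r=fray([px],K,T);c=r[0]@T[:3,2];D=d[px[1]-1:px[1]+2,px[0]-1:px[0]+2];return o+r[0]/c*np.median(D)
for px in [(217,18),(212,80),(228,98),(280,45),(280,80),(262,100),(344,40),(345,85),(326,103),(362,103)]:print(px,np.round(W(px)*1000,1))
from cell import ctrl
print(ctrl.sign_off())
E
```

```text
bar 3.5979089220051805 0.004157885822705931
tray 2.817229907566499 0.0004886986064566168
(217, 18) [431.4 122.8   9.6]
(212, 80) [507.6 116.7  22.6]
(228, 98) [528.1 131.4  10.2]
(280, 45) [474.5 191.9  24.9]
(280, 80) [513.7 189.9  25.6]
(262, 100) [533.3 169.2  12.3]
(344, 40) [469.9 261.3  25.3]
(345, 85) [520.9 259.2  25.8]
(326, 103) [539.3 240.1   9. ]
(362, 103) [539.6 281.6   9.3]
the job is handed in; nothing more can be done
None
```

The scraper, spanner and caliper are each lying flat and fully down in their own pockets. I swung the bar clear first, and afterwards swung it back over them, let go and backed the arm off. I handed the job in at about 51 s.

**Seating:** in the last depth readings every tool was within about 2 mm of its seated height. Handles read 25–26 mm (26 expected), the caliper housing 22.6 (24), and blade, jaws and beam 9–12 (10–14). All the readings are on the low side, and so was the tray top earlier (13 against 14).

**Bar shut:**
- **Slip:** on the first swing back, the pinch stopped moving at about 0.02 rad by my reckoning. When I pushed on, it slipped off the knob.
- **Push home:** I then pushed the knob again with shut fingers until it resisted with about 12 N along the push.
- **Angle checks:** the picture after the slip put the bar at about 0.004 rad. The last picture put it about 0.8° (0.014 rad) from the tray edge, but one of its edge points was 4 mm off. I trust the push more and take the bar as shut.

**Left alone:** the arm kept clear of the multimeter, spool, screwdriver and look-alikes. I did not take a final overview picture of them.

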